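Change the cells of the glaze room's battery box and lock its lid

ROBOT

A 6-joint arm with a two-finger parallel gripper is mounted at the origin on the work surface. World frame = base frame: x ahead of the robot, y to its left, z up, the work surface at z = 0. Lengths are in m, angles in rad, forces in N, time in s.
With the tool pointing down it reaches from about 0.35 to 0.925 m from the base axis. Payload 6.4 kg.
Tool frame: the origin (TCP) lies on the front face of the gripper's body, between the roots of the fingers; the fingertips stand 73 mm ahead of it and the grasp point (between the pads) lies 54 mm ahead of it (robot.pinch_z is the distance from the TCP to the grasp point, in m); y points along the fingers, z is the direction in which the jaws open and shut, and the axes are right-handed (so a half turn about y gives the same grasp; the last joint's range is limited). The gripper opens to 85 mm and grips with 20 to 120 N. Pads are 22 mm wide; open, the fingers measure 114 mm over their backs; the gripper's body (76 mm by 85 mm) begins 54 mm behind the grasp point. The pads swing forward as they close: fully open they stand 13 mm farther back than shut.
Start: joints at [-1.486, 0.245, 1.558, -0, 1.339, -0.174], TCP at [0.166, -0.628, 0.304] pointing down, gripper open.
Joint ranges: [-3.13, 3.13], [-1.02, 2.26], [0.13, 2.54], [-0.95, 4.09], [0.21, 2.88], [-2.74, 2.74]. Speed limits (rad/s): [2.57, 2.57, 3.14, 3.14, 3.14, 3.14].

INTERFACE

Orientations are given as a rotation vector (axis times angle).
In Python, from station import robot gives the robot as it stands.
- The arm moves only by the shell command python3 -m pendant 'ROWS' [OPENING]. ROWS is JSON, a list of rows, each an object with "slide": the shift along the tool's x, y, z in units of 25 mm (1.0 is 25 mm), a list of three; "delta_rot": the turn, a rotation vector about the tool's x, y, z in units of 5 degrees (1.0 is 5 degrees), a list of three. A call has 1 to 8 rows; each row is the pose to reach, as a shift and turn from the pose commanded when the call began, along the tool's axes at that moment; what a row does not reach only later rows make up. A row lasts 1/10 s, in which the tool goes at most 50 mm and 8.59 degrees, less where a joint would pass 70% of its speed; a pose out of reach is approached as far as the arm can. A call with a gripper value outside its range is refused whole. OPENING is the finger opening in mm, from 0 to 85.4, set as the call begins (- or left out, the last holds). The fingers move at their own pace and stop on an object; the grip force is fixed at half the most. Time passes only in rows, so rows that repeat a pose let the fingers close. It gives the time, the measured TCP pose, the force and the opening at its end, in the units of the state.
- robot.state(): the state, without advancing time (a new reading comes with each control period).
- robot.capture(name): name is "scene" or "top" or "wrist"; returns a dict with "image" (480x640x3 uint8, red, green, blue), "depth" (480x640 float32, m along the optical axis (not along the pixel's ray), 0 where there is no reading), "mtx" (3x3 intrinsics, pixels), "dist_coeffs" ([k1, k2, p1, p2, k3] as OpenCV has them; the pictures are not rectified), "world_from_camera" (4x4, takes a point from camera to world coordinates); the wrist camera has in their place "T_tool_cam" (4x4, takes a point from camera to tool coordinates, whose origin is the TCP and whose axes are the tool frame's). Camera axes: x right, y down, z forward; pixel columns grow to the right and rows downward; lengths in m; the calibration is good to about 2 mm. A picture is of the moment at which its call begins: read the wrist's pose just before it.
- robot.hand_in(): hands the job in, once; it reports no verdict.
The state is a dict: "clock": time; "q": joint angles; "qd": joint speeds; "tau": joint torques, N m; "tool_pos": TCP position; "orientation": TCP orientation; "ft_force": force on the tool from outside, world axes, zero at the start; "moment": the same for the moment, N m; "width": finger opening in m.
Only numpy, scipy, OpenCV 4.12 (cv2) and the standard library are available. Lean on these libraries where they do the work, as an engineer would, in place of code of your own. Each camera call takes 0.05 s, during which the arm holds its last target.

TASK

Change the cells of the battery box: take every worn grey cell out into the yellow tray and load every fresh blue cell from the plywood tray, each in a bay of its own, flat end against the coil spring and brass nub tucked under the retaining lip. Once they all lie fully home, swing the green lid right down, then tighten both lock screws clockwise to their stops with the red-handled key, never with the fingers. Put the key back upright in its wooden stand, and leave the cup, jar and brush where they are.

Things in the scene. Friction and masses are not known exactly. Their poses are not given: they have to be found in the camera images.
- pbox: Grey open battery box, fixed, 160 (x) x 230 (y) x 46 mm, walls and floor 5 mm; origin: centre of underside, z up. Lid hinge on its +x edge, 30 mm ledge (38 mm high) with lock screws on -x. Three bays along x at y -64, 0, +64 mm: two rails (tops 12 mm up) cradle a cell, axis 24.7 mm up; coil spring at the -x end, orange end block and lip at +x. x points to the robot's left, give or take 10 degrees.
- stand: Wooden key stand fixed to the bench, 75 x 75 x 60 mm, origin at the centre of its underside; vertical through hole of 31 mm diameter in its middle.
- key: Loose key (120 g), 111 mm tall, upright in the stand, collar resting on it (tip 5 mm above bench). Origin: centre of the blade's lower edge; z to the handle, x along the blade's width. Blade 24 (x) x 5 (y) x 14 high; shaft 12 diameter; collar 42 diameter at 55 to 61 mm; red paddle handle 36 (x) x 14 (y), 61 to 111 mm up: grip across its 14 mm.
- lid (a joint): Green lid's angle, rad: 0 shut, starts open at 1.6 to 1.9 (stop). Stiff hinge (0.25 N m): it stays where it is left and can be pushed over from its outer face, then pressed down. Plain slab, 160 mm from hinge to free edge, 230 along the hinge, 8 thick. Hinge line along the box's y at box x = 80, z = 46.5 mm.
- rack: Shallow plywood tray fixed to the bench, 279 (its x) x 220 (its y) x 10 mm high, floor 3 mm, rim and two dividers across x 3 mm thick: three lanes along y, 92 mm apart, holding the fresh cells. Origin: centre of its underside.
- tray: Yellow tray for worn cells, fixed to the bench, 180 (its x) x 150 (its y) x 25 mm high, walls and floor 4 mm; origin at the centre of its underside. Room for two cells side by side.
- spent1: Worn cell, grey with a red band at the nub end, else the same as the fresh cells (30 mm diameter, 100 mm, nub 8 mm on +x; origin at the middle of the 100 mm). Sits in bay 1 at the start, pressed by its spring, nub under the lip. May be absent.
- spent2: Worn cell, grey with a red band at the nub end, else the same as the fresh cells (30 mm diameter, 100 mm, nub 8 mm on +x; origin at the middle of the 100 mm). Sits in bay 3 at the start, pressed by its spring, nub under the lip. May be absent.
- bay1_lip_end (a point): Bay 1: where a seated cell's nub tip rests, on the bay's axis. The lip (30 mm wide) reaches 6 mm over it towards the spring, underside 7.5 and top 12.5 mm above this point. Axes as the box's: -x leads to the spring, whose free contact disc (22 mm diameter, on the axis) stands 105 mm from this point and yields up to 20 mm at 0.5 N/mm; a seated cell's flat end is at 108 mm.
- bay2_lip_end (a point): Bay 2: where a seated cell's nub tip rests, on the bay's axis. The lip (30 mm wide) reaches 6 mm over it towards the spring, underside 7.5 and top 12.5 mm above this point. Axes as the box's: -x leads to the spring, whose free contact disc (22 mm diameter, on the axis) stands 105 mm from this point and yields up to 20 mm at 0.5 N/mm; a seated cell's flat end is at 108 mm.
- bay3_lip_end (a point): Bay 3: where a seated cell's nub tip rests, on the bay's axis. The lip (30 mm wide) reaches 6 mm over it towards the spring, underside 7.5 and top 12.5 mm above this point. Axes as the box's: -x leads to the spring, whose free contact disc (22 mm diameter, on the axis) stands 105 mm from this point and yields up to 20 mm at 0.5 N/mm; a seated cell's flat end is at 108 mm.
- cell1: Fresh torch cell (about 160 g) lying in the plywood tray: cylinder 30 mm diameter, 100 mm long, blue with a copper band at the nub end; brass nub 10 mm diameter, 8 mm long on its +x end. Origin on the axis at the middle of the 100 mm; x along the axis towards the nub. May be absent.
- cell1_nub (a point): Tip of cell 1's nub, on its axis, 58 mm from its origin.
- cell2: Fresh torch cell (about 160 g) lying in the plywood tray: cylinder 30 mm diameter, 100 mm long, blue with a copper band at the nub end; brass nub 10 mm diameter, 8 mm long on its +x end. Origin on the axis at the middle of the 100 mm; x along the axis towards the nub. May be absent.
- cell2_nub (a point): Tip of cell 2's nub, on its axis, 58 mm from its origin.
- cell3: Fresh torch cell (about 160 g) lying in the plywood tray: cylinder 30 mm diameter, 100 mm long, blue with a copper band at the nub end; brass nub 10 mm diameter, 8 mm long on its +x end. Origin on the axis at the middle of the 100 mm; x along the axis towards the nub. May be absent.
- cell3_nub (a point): Tip of cell 3's nub, on its axis, 58 mm from its origin.
- lock1 (a joint): Captive lock screw 1 (box x = -96, y = -80 mm), rad, grows clockwise seen from above. Starts at 0 to 0.2 (at 0 the tongue points to box +y), stop at 1.45 with the tongue over the lid. About 0.06 N m friction; stays put.
- slot1 (a point): Centre of the slot's floor in the brass head (29 mm diameter) of lock screw 1, 64 mm above the bench, z up; turns with the screw. x along the yellow tongue (its end 34 mm from the axis, 4 to 8 mm below this point) and along the slot, which is 9 mm wide, 9 deep, 26 long and open at both ends.
- lock2 (a joint): Captive lock screw 2 (box x = -96, y = +80 mm), rad, grows clockwise seen from above. Starts at 0 to 0.2 (at 0 the tongue points to box +y), stop at 1.45 with the tongue over the lid. About 0.06 N m friction; stays put.
- slot2 (a point): Centre of the slot's floor in the brass head (29 mm diameter) of lock screw 2, 64 mm above the bench, z up; turns with the screw. x along the yellow tongue (its end 34 mm from the axis, 4 to 8 mm below this point) and along the slot, which is 9 mm wide, 9 deep, 26 long and open at both ends.
- cup: Bystander: terracotta cup, 64 mm diameter, 75 mm tall; origin at its underside. To be left alone.
- brush: Bystander: glaze brush, 200 mm long, lying; origin at its underside. To be left alone.
- jar: Bystander: glaze jar with green cap, 60 mm diameter, 90 mm tall; origin at its underside. To be left alone.
Mind the look-alikes: they are no part of the job. What is shaped like the cell3 but purple or turquoise is not meant.

How it is judged:
On the way, in this order (a step that is already met when the one before it is completed fails the run):
1. every fresh cell is seated in a bay, nub under the lip, and every worn cell lies in the tray, with the lid still open (((distance between cell1_nub and bay1_lip_end below 0.006 m and z of cell1 in the frame of bay1_lip_end between -0.005 and 0.005 m and angle between the x axis of cell1 and the x axis of pbox, either way round below 0.1 rad) or (distance between cell1_nub and bay2_lip_end below 0.006 m and z of cell1 in the frame of bay2_lip_end between -0.005 and 0.005 m and angle between the x axis of cell1 and the x axis of pbox, either way round below 0.1 rad) or (distance between cell1_nub and bay3_lip_end below 0.006 m and z of cell1 in the frame of bay3_lip_end between -0.005 and 0.005 m and angle between the x axis of cell1 and the x axis of pbox, either way round below 0.1 rad)) and ((distance between cell2_nub and bay1_lip_end below 0.006 m and z of cell2 in the frame of bay1_lip_end between -0.005 and 0.005 m and angle between the x axis of cell2 and the x axis of pbox, either way round below 0.1 rad) or (distance between cell2_nub and bay2_lip_end below 0.006 m and z of cell2 in the frame of bay2_lip_end between -0.005 and 0.005 m and angle between the x axis of cell2 and the x axis of pbox, either way round below 0.1 rad) or (distance between cell2_nub and bay3_lip_end below 0.006 m and z of cell2 in the frame of bay3_lip_end between -0.005 and 0.005 m and angle between the x axis of cell2 and the x axis of pbox, either way round below 0.1 rad)) and ((distance between cell3_nub and bay1_lip_end below 0.006 m and z of cell3 in the frame of bay1_lip_end between -0.005 and 0.005 m and angle between the x axis of cell3 and the x axis of pbox, either way round below 0.1 rad) or (distance between cell3_nub and bay2_lip_end below 0.006 m and z of cell3 in the frame of bay2_lip_end between -0.005 and 0.005 m and angle between the x axis of cell3 and the x axis of pbox, either way round below 0.1 rad) or (distance between cell3_nub and bay3_lip_end below 0.006 m and z of cell3 in the frame of bay3_lip_end between -0.005 and 0.005 m and angle between the x axis of cell3 and the x axis of pbox, either way round below 0.1 rad)) and x of spent1 in the frame of tray between -0.08 and 0.08 m and y of spent1 in the frame of tray between -0.065 and 0.065 m and z of each of spent1, spent2 in the frame of tray below 0.035 m and x of spent2 in the frame of tray between -0.08 and 0.08 m and y of spent2 in the frame of tray between -0.065 and 0.065 m and value of joint lid above 0.5 rad), for 0.2 s.
2. the lid is down over the seated cells, worn cells in the tray (((distance between cell1_nub and bay1_lip_end below 0.006 m and z of cell1 in the frame of bay1_lip_end between -0.005 and 0.005 m and angle between the x axis of cell1 and the x axis of pbox, either way round below 0.1 rad) or (distance between cell1_nub and bay2_lip_end below 0.006 m and z of cell1 in the frame of bay2_lip_end between -0.005 and 0.005 m and angle between the x axis of cell1 and the x axis of pbox, either way round below 0.1 rad) or (distance between cell1_nub and bay3_lip_end below 0.006 m and z of cell1 in the frame of bay3_lip_end between -0.005 and 0.005 m and angle between the x axis of cell1 and the x axis of pbox, either way round below 0.1 rad)) and ((distance between cell2_nub and bay1_lip_end below 0.006 m and z of cell2 in the frame of bay1_lip_end between -0.005 and 0.005 m and angle between the x axis of cell2 and the x axis of pbox, either way round below 0.1 rad) or (distance between cell2_nub and bay2_lip_end below 0.006 m and z of cell2 in the frame of bay2_lip_end between -0.005 and 0.005 m and angle between the x axis of cell2 and the x axis of pbox, either way round below 0.1 rad) or (distance between cell2_nub and bay3_lip_end below 0.006 m and z of cell2 in the frame of bay3_lip_end between -0.005 and 0.005 m and angle between the x axis of cell2 and the x axis of pbox, either way round below 0.1 rad)) and ((distance between cell3_nub and bay1_lip_end below 0.006 m and z of cell3 in the frame of bay1_lip_end between -0.005 and 0.005 m and angle between the x axis of cell3 and the x axis of pbox, either way round below 0.1 rad) or (distance between cell3_nub and bay2_lip_end below 0.006 m and z of cell3 in the frame of bay2_lip_end between -0.005 and 0.005 m and angle between the x axis of cell3 and the x axis of pbox, either way round below 0.1 rad) or (distance between cell3_nub and bay3_lip_end below 0.006 m and z of cell3 in the frame of bay3_lip_end between -0.005 and 0.005 m and angle between the x axis of cell3 and the x axis of pbox, either way round below 0.1 rad)) and x of spent1 in the frame of tray between -0.08 and 0.08 m and y of spent1 in the frame of tray between -0.065 and 0.065 m and z of each of spent1, spent2 in the frame of tray below 0.035 m and x of spent2 in the frame of tray between -0.08 and 0.08 m and y of spent2 in the frame of tray between -0.065 and 0.065 m and value of joint lid below 0.06 rad), for 0.2 s.
3. both lock screws are turned clockwise to (nearly) their stops with the lid down (value of joint each of lock1, lock2 above 1.2 rad and value of joint lid below 0.06 rad), for 0.2 s.
At the end, for the whole second after the job is handed in: Fresh cells: nub tip within 6 mm of a bay's lip-end point, middle within 5 mm of its height, axis within 0.1 rad of the bay; worn cells lie in the tray; lid under 0.06 rad; both screws past 1.2 rad; key at rest in its stand (15 mm of its axis, tip below 12 mm, tilt under 0.2 rad) (all of step 3 and ((distance between cell1_nub and bay1_lip_end below 0.006 m and z of cell1 in the frame of bay1_lip_end between -0.005 and 0.005 m and angle between the x axis of cell1 and the x axis of pbox, either way round below 0.1 rad) or (distance between cell1_nub and bay2_lip_end below 0.006 m and z of cell1 in the frame of bay2_lip_end between -0.005 and 0.005 m and angle between the x axis of cell1 and the x axis of pbox, either way round below 0.1 rad) or (distance between cell1_nub and bay3_lip_end below 0.006 m and z of cell1 in the frame of bay3_lip_end between -0.005 and 0.005 m and angle between the x axis of cell1 and the x axis of pbox, either way round below 0.1 rad)) and ((distance between cell2_nub and bay1_lip_end below 0.006 m and z of cell2 in the frame of bay1_lip_end between -0.005 and 0.005 m and angle between the x axis of cell2 and the x axis of pbox, either way round below 0.1 rad) or (distance between cell2_nub and bay2_lip_end below 0.006 m and z of cell2 in the frame of bay2_lip_end between -0.005 and 0.005 m and angle between the x axis of cell2 and the x axis of pbox, either way round below 0.1 rad) or (distance between cell2_nub and bay3_lip_end below 0.006 m and z of cell2 in the frame of bay3_lip_end between -0.005 and 0.005 m and angle between the x axis of cell2 and the x axis of pbox, either way round below 0.1 rad)) and ((distance between cell3_nub and bay1_lip_end below 0.006 m and z of cell3 in the frame of bay1_lip_end between -0.005 and 0.005 m and angle between the x axis of cell3 and the x axis of pbox, either way round below 0.1 rad) or (distance between cell3_nub and bay2_lip_end below 0.006 m and z of cell3 in the frame of bay2_lip_end between -0.005 and 0.005 m and angle between the x axis of cell3 and the x axis of pbox, either way round below 0.1 rad) or (distance between cell3_nub and bay3_lip_end below 0.006 m and z of cell3 in the frame of bay3_lip_end between -0.005 and 0.005 m and angle between the x axis of cell3 and the x axis of pbox, either way round below 0.1 rad)) and x of spent1 in the frame of tray between -0.08 and 0.08 m and y of spent1 in the frame of tray between -0.065 and 0.065 m and z of each of spent1, spent2 in the frame of tray below 0.035 m and x of spent2 in the frame of tray between -0.08 and 0.08 m and y of spent2 in the frame of tray between -0.065 and 0.065 m and horizontal distance between key and stand below 0.015 m and height (world z) of key below 0.012 m and angle between key's own z axis and vertical below 0.2 rad and linear speed of key below 0.02 m/s); the robot touches nothing.
It fails at once if a lock screw is turned or pushed with the fingers instead of the key (contact force between the fingers and lock1 above 2 N or contact force between the fingers and lock2 above 2 N).
It fails at once if another thing on the bench is pushed more than 4 cm away (distance of any of cup, brush, jar from where it was at the start of the episode above 0.04 m).
Of spent1, spent2 only 1 to 2 are there at a start; the rules pass over those that are not, and their reading is None.
Of cell1, cell2, cell3 only 2 to 3 are there at a start; the rules pass over those that are not, and their reading is None.
At some moment in a run one of cell1, cell2, cell3 may be knocked a few centimetres aside while the robot is not near it.
It also fails if it takes over 210 s, if anything falls off the work surface, if the arm or the gripper's body presses on something with over 40 N, if the wrist force passes 120 N, or if a joint passes its speed limit or range.

## Working session

There is one attempt and no reset: what is moved stays moved. The work goes in short steps, Python scripts to look and compute and a shell command to move; the robot and the scene stay as the last step left them, time stands still between calls to the robot, and variables do not carry over. Pictures are saved under pics/ and viewed, and the job is handed in when it is done.

```bash
ls -la; mkdir -p pics; cat > h.py <<'E'
import numpy as np, cv2
from station import robot
from scipy.spatial.transform import Rotation as R
def cap(n):
    s=robot.state(); c=robot.capture(n)
    if n=='wrist':
        T=np.eye(4);T[:3,:3]=R.from_rotvec(s['orientation']).as_matrix();T[:3,3]=s['tool_pos']
        c['W']=T@np.array(c['T_tool_cam'])
    else: c['W']=np.array(c['world_from_camera'])
    c['mtx']=np.array(c['mtx'],float);c['dist_coeffs']=np.array(c['dist_coeffs'],float)
    return c
def save(c,name): cv2.imwrite('pics/'+name,c['image'][:,:,::-1])
def cloud(c):
    h,w=c['depth'].shape
    u,v=np.meshgrid(np.arange(w),np.arange(h))
    p=cv2.undistortPoints(np.stack([u,v],-1).reshape(-1,1,2).astype(np.float64),c['mtx'],c['dist_coeffs']).reshape(h,w,2)
    d=c['depth'][...,None]
    P=np.concatenate([p*d,d],-1)
    P=P@c['W'][:3,:3].T+c['W'][:3,3]
    P[c['depth']<=0]=np.nan
    return P
def onz(c,u,v,z):
    p=cv2.undistortPoints(np.array([[[u,v]]],float),c['mtx'],c['dist_coeffs']).reshape(2)
    r=c['W'][:3,:3]@np.array([p[0],p[1],1]);o=c['W'][:3,3]
    return o+r*(z-o[2])/r[2]
def proj(c,P):
    P=np.atleast_2d(P);M=np.linalg.inv(c['W']);q=P@M[:3,:3].T+M[:3,3]
    return cv2.projectPoints(q,np.zeros(3),np.zeros(3),c['mtx'],c['dist_coeffs'])[0].reshape(-1,2)
E
python3 - <<'E'
from h import *
print(robot.state())
for n in ['scene','top','wrist']:
    c=cap(n); save(c,n+'0.png'); np.save('/tmp/'+n+'.npy',c,allow_pickle=True)
    print(n,c['W'].round(3).tolist(),c['mtx'].tolist(),c['dist_coeffs'])
E
```

```text
total 12
drwxr-xr-x  3 agent agent 4096 Dec  6 15:16 .
drwxr-xr-x 23 root  root  4096 Dec  6 15:16 ..
drwxr-xr-x  2 agent agent 4096 Dec  6 15:16 pics
{'clock': 0.0, 'q': array([-1.48611932e+00,  2.45771708e-01,  1.55904238e+00, -1.61626024e-05,
        1.33869604e+00, -1.74120621e-01]), 'qd': array([-0.00093848,  0.00145339,  0.00051167,  0.00120162,  0.00135211,
        0.00101725]), 'tau': array([-9.53992421e-04, -4.29506385e+01, -3.26127970e+01, -2.45729161e-04,
        5.30599005e-03,  1.20713509e-06]), 'tool_pos': array([ 0.16629995, -0.62792106,  0.30279204]), 'orientation': array([-0.27103335,  2.08540253, -2.08137654]), 'ft_force': array([-0.53528864, -0.52306642,  0.30533906]), 'moment': array([ 0.00317305,  0.00061694, -0.04458643]), 'width': 0.08523402175606219}
scene [[-0.727, 0.573, -0.379, 0.96], [0.687, 0.617, -0.384, 0.383], [0.014, -0.539, -0.842, 0.903], [0.0, 0.0, 0.0, 1.0]] [[447.912165293943, 0.0, 320.85831462373807], [0.0, 447.912165293943, 242.48923132042634], [0.0, 0.0, 1.0]] [0.02525764 0.         0.         0.         0.        ]
top [[-0.013, -0.99, 0.138, 0.404], [-1.0, 0.01, -0.022, -0.004], [0.02, -0.138, -0.99, 1.122], [0.0, 0.0, 0.0, 1.0]] [[541.5139218220667, 0.0, 311.01339310880223], [0.0, 541.5139218220667, 240.15318782997764], [0.0, 0.0, 1.0]] [-0.0144706  0.         0.         0.         0.       ]
wrist [[0.256, -0.919, -0.301, 0.244], [-0.967, -0.243, -0.079, -0.609], [-0.001, 0.311, -0.95, 0.373], [0.0, 0.0, 0.0, 1.0]] [[373.1053536216654, 0.0, 315.8561966622596], [0.0, 373.1053536216654, 239.1192754067093], [0.0, 0.0, 1.0]] [-0.07218425  0.          0.          0.          0.        ]
```

View pics/top0.png

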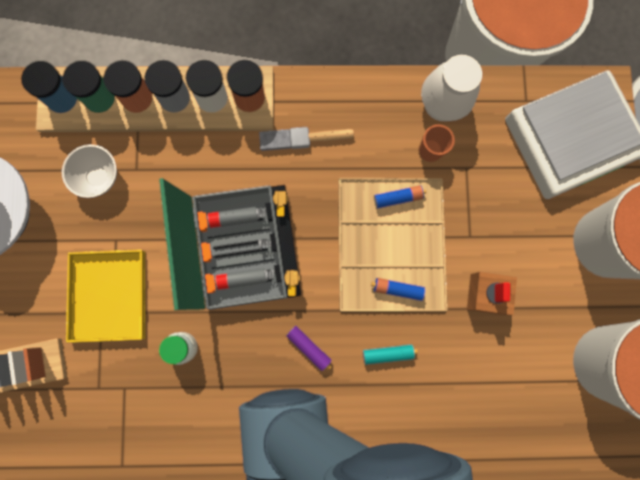

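View pics/scene0.png

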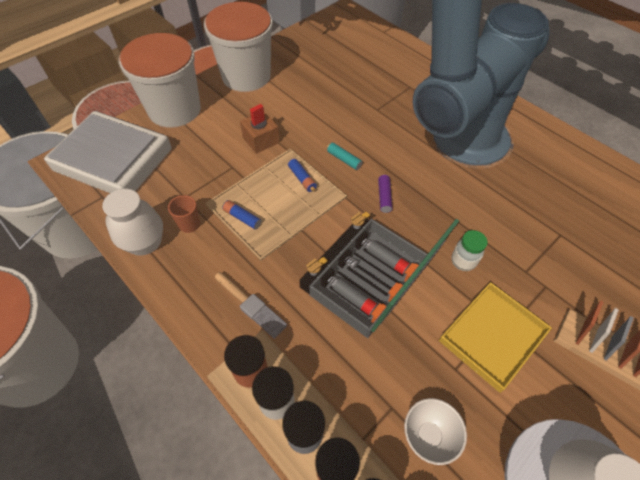

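View pics/wrist0.png

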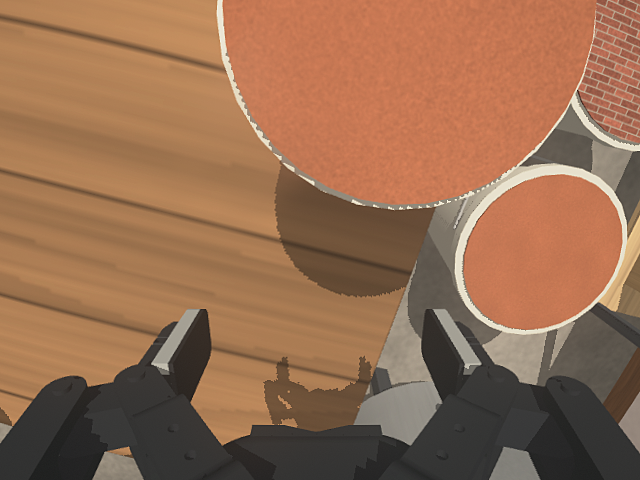

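Top view: two fresh blue cells at (400,197) and (400,290). Worn cells sit in the upper and lower bays at (235,217) and (240,281), and the middle bay is empty. Yellow tray (106,297), key (497,292), jar (178,349), cup (437,142). The purple (310,348) and turquoise (390,355) cells are decoys.

```bash
python3 - <<'E'
from h import *
c=np.load('/tmp/top.npy',allow_pickle=True).item()
P=cloud(c)
im=c['image']
z=cv2.resize(im[160:330,150:530],None,fx=2.1,fy=2.1,interpolation=cv2.INTER_CUBIC); cv2.imwrite('pics/top0z.png',z[:,:,::-1])
for n,(u,v) in dict(traytl=(70,254),traybr=(144,340),traytr=(143,251),traybl=(68,342),bench=(330,330),racktl=(341,182),rackbr=(445,311),racktr=(443,181),rackbl=(341,311),stand=(480,280),key=(500,292),c1=(400,197),c2=(400,290),s1=(235,217),s2=(240,281),jar=(175,348),ledge=(284,235),lidtop=(164,183),lidtopb=(177,307),cup=(437,135)).items():
    print(n,P[v,u].round(4))
E
```

```text
traytl [0.5329 0.4602 0.0268]
traybr [0.3588 0.3125 0.004 ]
traytr [0.5386 0.3159 0.0171]
traybl [3.564e-01 4.670e-01 4.000e-04]
bench [ 0.3739 -0.0647  0.0014]
racktl [ 6.841e-01 -9.370e-02  3.000e-04]
rackbr [ 0.4093 -0.3041 -0.0024]
racktr [ 0.6851 -0.3125 -0.0013]
rackbl [ 0.4121 -0.0876  0.0072]
stand [ 0.4689 -0.3603  0.0588]
key [ 0.4431 -0.3836  0.0997]
c1 [ 0.6443 -0.213   0.0287]
c2 [ 0.4524 -0.2057  0.0313]
s1 [0.6038 0.1263 0.0368]
s2 [0.4738 0.1154 0.0376]
jar [0.3468 0.2302 0.0894]
ledge [0.566  0.0271 0.036 ]
lidtop [0.6342 0.2295 0.203 ]
lidtopb [0.4207 0.2022 0.2045]
cup [ 0.7749 -0.2945  0.0355]
```

View pics/top0z.png

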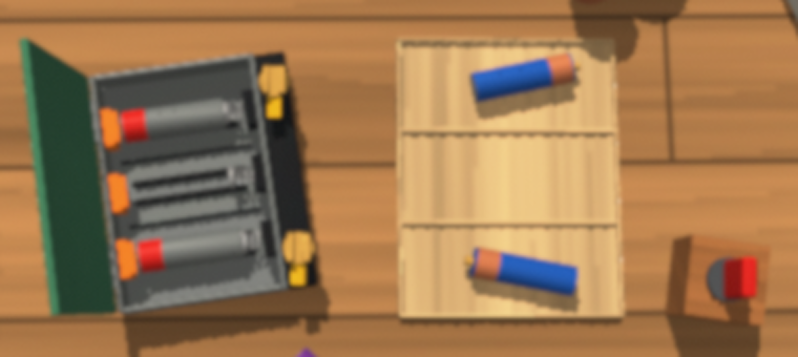

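```bash
cat >> h.py <<'E'
def tool():
    s=robot.state();return R.from_rotvec(s['orientation']),s['tool_pos']
def down(zyaw,tilt=0):
    """tool y down, jaw axis z horizontal at world yaw zyaw (rad); tilt about jaw axis (tool z)"""
    z=np.array([np.cos(zyaw),np.sin(zyaw),0]);y=np.array([0,0,-1.]);x=np.cross(y,z)
    return R.from_matrix(np.stack([x,y,z],1))*R.from_rotvec([0,0,tilt])
def rows(pos,rot,frm=None):
    r,p=frm if frm else tool()
    sl=r.inv().apply(np.array(pos)-p)/0.025
    dr=np.rad2deg((r.inv()*rot).as_rotvec())/5
    print('slide',sl.round(2).tolist(),'rot',dr.round(2).tolist(),'dist mm',(np.linalg.norm(sl)*25).round(1),'deg',(np.linalg.norm(dr)*5).round(1))
E
python3 - <<'E'
from h import *
r,p=tool(); print(r.as_matrix().round(3)); s=robot.state()
z=r.as_matrix()[:,2]; print('zyaw',np.degrees(np.arctan2(z[1],z[0])), robot.pinch_z)
print(np.array(np.load('/tmp/wrist.npy',allow_pickle=True).item()['T_tool_cam']).round(3))
c=np.load('/tmp/top.npy',allow_pickle=True).item()
# ledge line & lid pts
P=cloud(c)
m=(P[...,2]>0.195)&(P[...,2]<0.215)&(P[...,0]>.38)&(P[...,0]<.68)&(P[...,1]>0.15)&(P[...,1]<0.3)
q=P[m]; print(len(q)); print(q[q[:,0].argmin()],q[q[:,0].argmax()])
for t in (np.radians(180+10.8),): rows([0.5,0.03,0.36],down(t)); rows([0.5,0.03,0.36],down(t-np.pi))
E
```

```text
[[-0.967 -0.     0.256]
 [-0.256  0.002 -0.967]
 [-0.    -1.    -0.002]]
zyaw -75.17311488118327 0.0539
[[ 0.     0.95   0.312 -0.08 ]
 [-0.001 -0.312  0.95  -0.07 ]
 [ 1.    -0.001  0.     0.001]
 [ 0.     0.     0.     1.   ]]
815
[0.41566777 0.20328101 0.20683137] [0.64315615 0.23155735 0.20269966]
slide [-19.64, -2.24, -22.03] rot [0.02, 18.81, 0.01] dist mm 740.0 deg 94.0
slide [-19.64, -2.24, -22.03] rot [0.01, -17.19, -0.02] dist mm 740.0 deg 86.0
```

```bash
python3 - <<'E'
from h import *
rows([0.53,0.04,0.36],down(np.radians(7)))
E
```

```text
slide [-20.9, -2.24, -22.11] rot [0.01, -16.43, -0.02] dist mm 762.7 deg 82.2
```

```bash
python3 -m pendant '[{"slide":[-20.9,-2.24,-22.1],"delta_rot":[0,-16.4,0]},{"slide":[-20.9,-2.24,-22.1],"delta_rot":[0,-16.4,0]},{"slide":[-20.9,-2.24,-22.1],"delta_rot":[0,-16.4,0]},{"slide":[-20.9,-2.24,-22.1],"delta_rot":[0,-16.4,0]},{"slide":[-20.9,-2.24,-22.1],"delta_rot":[0,-16.4,0]},{"slide":[-20.9,-2.24,-22.1],"delta_rot":[0,-16.4,0]},{"slide":[-20.9,-2.24,-22.1],"delta_rot":[0,-16.4,0]},{"slide":[-20.9,-2.24,-22.1],"delta_rot":[0,-16.4,0]}]'; python3 - <<'E'
from h import *
rows([0.53,0.04,0.36],down(np.radians(7)))
E
```

```text
clock: 0.95
tool_pos: [0.3575, -0.2761, 0.3333]
orientation: [-1.157, 1.287, -1.287]
ft_force: [0.9, -0.4, 0.1]
width: 0.0854
slide [-13.3, -1.07, 5.52] rot [-0.0, -2.62, 0.0] dist mm 361.0 deg 13.1
```

```bash
python3 -m pendant '[{"slide":[-13.3,-1.07,5.5],"delta_rot":[0,-2.6,0]},{"slide":[-13.3,-1.07,5.5],"delta_rot":[0,-2.6,0]},{"slide":[-13.3,-1.07,5.5],"delta_rot":[0,-2.6,0]},{"slide":[-13.3,-1.07,5.5],"delta_rot":[0,-2.6,0]},{"slide":[-13.3,-1.07,5.5],"delta_rot":[0,-2.6,0]},{"slide":[-13.3,-1.07,5.5],"delta_rot":[0,-2.6,0]},{"slide":[-13.3,-1.07,5.5],"delta_rot":[0,-2.6,0]},{"slide":[-13.3,-1.07,5.5],"delta_rot":[0,-2.6,0]}]'; python3 - <<'E'
from h import *
rows([0.53,0.04,0.36],down(np.radians(7)))
c=cap('wrist');save(c,'w1.png');np.save('/tmp/w1.npy',c,allow_pickle=True)
E
```

```text
clock: 1.75
tool_pos: [0.532, 0.0408, 0.3602]
orientation: [-1.263, 1.12, -1.12]
ft_force: [0.4, -0.4, -0.1]
width: 0.0852
slide [0.02, 0.01, -0.08] rot [-0.01, -0.02, -0.01] dist mm 2.2 deg 0.1
```

View pics/w1.png

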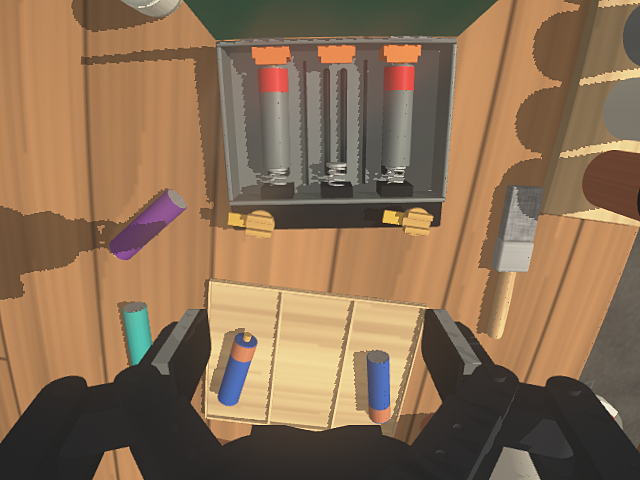

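```bash
python3 - <<'E'
from h import *
c=np.load('/tmp/w1.npy',allow_pickle=True).item()
z=cv2.resize(c['image'][30:240,200:470],None,fx=2.9,fy=2.8,interpolation=cv2.INTER_CUBIC); cv2.imwrite('pics/w1z.png',z[:,:,::-1])
P=cloud(c)
for u,v in [(250,43),(430,42),(330,232-15),(275,120),(397,120),(337,120),(330,100),(345,100),(305,100),(272,47),(258,222),(417,220)]: print((u,v),P[v,u].round(4))
E
```

```text
(250, 43) [0.4534 0.1799 0.0453]
(430, 42) [0.6223 0.2019 0.0458]
(330, 217) [0.551  0.0181 0.0373]
(275, 120) [0.4828 0.1121 0.0396]
(397, 120) [0.6049 0.1271 0.0387]
(337, 120) [0.5466 0.1195 0.0053]
(330, 100) [0.5363 0.1393 0.0039]
(345, 100) [0.5519 0.1408 0.0126]
(305, 100) [0.5097 0.1358 0.0104]
(272, 47) [0.4736 0.1797 0.0386]
(258, 222) [0.4782 0.014  0.074 ]
(417, 220) [0.6372 0.033  0.0659]
```

View pics/w1z.png

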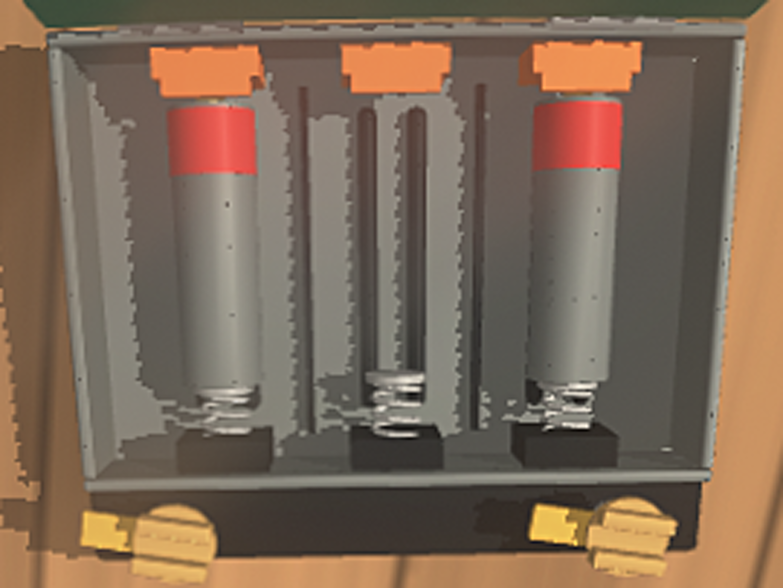

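```bash
python3 - <<'E'
from h import *
c=np.load('/tmp/w1.npy',allow_pickle=True).item()
f=lambda u,v,z:onz(c,200+u/2.9,30+v/2.8,z)
A=f(50,36,.046);B=f(745,36,.046);C=f(88,490,.046);D=f(710,480,.046)
for p in (A,B,C,D): print(p.round(4))
print(np.linalg.norm(A-B),np.linalg.norm(C-D),np.linalg.norm(A-C),np.linalg.norm(B-D))
mod=np.array([[80,115],[80,-115],[-80,115],[-80,-115]])/1e3
W=np.array([A,B,C,D])[:,:2]
def kab(m,w):
    mc,wc=m.mean(0),w.mean(0);H=(m-mc).T@(w-wc);U,S,V=np.linalg.svd(H);Rm=V.T@np.diag([1,np.linalg.det(V.T@U.T)])@U.T
    return Rm,wc-Rm@mc
Rm,t=kab(mod,W);print(np.degrees(np.arctan2(Rm[1,0],Rm[0,0])),t,(W-(mod@Rm.T+t)).round(4))
# cells: axis from depth points
P=cloud(c)
def axis(mask):
    q=P[mask];q=q[~np.isnan(q[:,0])];return q
hsv=cv2.cvtColor(c['image'],cv2.COLOR_RGB2HSV)
for n,(u0,u1,v0,v1) in dict(s2=(255,295,60,168),s1=(380,420,60,168)).items():
    m=np.zeros(P.shape[:2],bool);m[v0:v1,u0:u1]=1;m&=(P[...,2]>.03)&(P[...,2]<.045)
    q=P[m];b=(q-np.r_[t,0])[:,:2]@Rm
    print(n,len(q),b.mean(0),[ (b[(b[:,0]>a)&(b[:,0]<a+.02),1].min().round(4),b[(b[:,0]>a)&(b[:,0]<a+.02),1].max().round(4)) for a in (-.04,-.02,0,.02)],b[:,0].min(),b[:,0].max(),np.percentile(q[:,2],95))
T=np.eye(3);T[:2,:2]=Rm;T[:2,2]=t;np.save('/tmp/box.npy',T)
E
```

```text
[0.4225 0.1767 0.046 ]
[0.6481 0.2049 0.046 ]
[0.4441 0.0209 0.046 ]
[0.669 0.052 0.046]
0.22730105341601747 0.2269431867187086 0.1573384266939261 0.15437246516115855
97.60481521736543 [0.54591987 0.11362386] [[ 0.0012 -0.001 ]
 [-0.0013 -0.0032]
 [ 0.0016  0.0018]
 [-0.0015  0.0024]]
s2 2846 [0.01324905 0.06410664] [(np.float64(0.0507), np.float64(0.0781)), (np.float64(0.0498), np.float64(0.0783)), (np.float64(0.0503), np.float64(0.0786)), (np.float64(0.0503), np.float64(0.0786))] -0.041523916095024364 0.06388729747243589 0.040066516109892605
s1 2809 [ 0.01207203 -0.0615522 ] [(np.float64(-0.0773), np.float64(-0.0494)), (np.float64(-0.0766), np.float64(-0.0493)), (np.float64(-0.0765), np.float64(-0.0491)), (np.float64(-0.0768), np.float64(-0.0478))] -0.042918055044006476 0.06274610559177442 0.040089801918343694
```

```bash
cat >> h.py <<'E'
import os
ZY=np.radians(7.6)
def bx(x,y,z):
    T=np.load('/tmp/box.npy');p=T[:2,:2]@[x,y]+T[:2,2];return np.r_[p,z]
E
python3 - <<'E'
from h import *
rows(bx(.002,.0642,.18),down(ZY)); rows(bx(.002,.0642,.087),down(ZY))
c=np.load('/tmp/top.npy',allow_pickle=True).item()
for u,v in [(67,252),(144,250),(146,342),(66,343)]: print(onz(c,u,v,.025).round(4))
E
```

```text
slide [-2.89, 7.2, -1.66] rot [-0.0, -0.15, -0.01] dist mm 198.4 deg 0.8
slide [-2.89, 10.92, -1.66] rot [-0.0, -0.15, -0.01] dist mm 285.4 deg 0.8
[0.5372 0.4672 0.025 ]
[0.5397 0.3117 0.025 ]
[0.3557 0.3025 0.025 ]
[0.3556 0.4605 0.025 ]
```

```bash
python3 -m pendant '[{"slide":[-2.89,7.2,-1.66],"delta_rot":[0,-0.15,0]},{"slide":[-2.89,7.2,-1.66],"delta_rot":[0,-0.15,0]},{"slide":[-2.89,7.2,-1.66],"delta_rot":[0,-0.15,0]},{"slide":[-2.89,7.2,-1.66],"delta_rot":[0,-0.15,0]},{"slide":[-2.89,7.2,-1.66],"delta_rot":[0,-0.15,0]}]' 46; python3 - <<'E'
from h import *
rows(bx(.002,.0642,.087),down(ZY))
c=cap('wrist');save(c,'w2.png')
E
```

```text
clock: 2.3
tool_pos: [0.4755, 0.1042, 0.1734]
orientation: [-1.277, 1.125, -1.106]
ft_force: [0.2, -0.1, -0.2]
width: 0.0462
slide [-0.08, 3.45, 0.32] rot [0.17, -0.04, -0.02] dist mm 86.7 deg 0.9
```

View pics/w2.png

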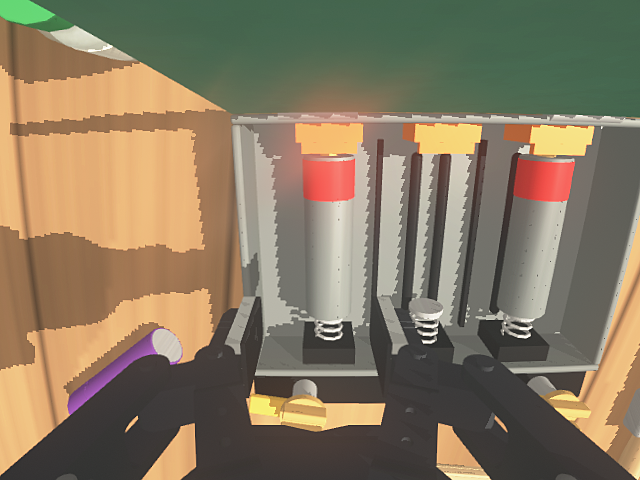

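```bash
python3 -m pendant '[{"slide":[0,1.7,0],"delta_rot":[0,0,0]},{"slide":[0,2.6,0],"delta_rot":[0,0,0]},{"slide":[0,3.3,0],"delta_rot":[0,0,0]},{"slide":[0,3.3,0],"delta_rot":[0,0,0]}]'; python3 - <<'E'
from h import *
rows(bx(.002,.0642,.087),down(ZY))
E
```

```text
clock: 2.75
tool_pos: [0.4825, 0.1027, 0.0981]
orientation: [-1.266, 1.115, -1.116]
ft_force: [-0.2, 0.0, 0.3]
width: 0.046
slide [-0.18, 0.44, 0.0] rot [-0.0, -0.07, 0.0] dist mm 11.9 deg 0.4
```

```bash
python3 -m pendant '[{"slide":[-0.2,0.44,0],"delta_rot":[0,0,0]},{"slide":[-0.2,0.44,0],"delta_rot":[0,0,0]},{"slide":[-0.2,0.44,0],"delta_rot":[0,0,0]}]';python3 -m pendant '[{"slide":[0,0,0],"delta_rot":[0,0,0]},{"slide":[0,0,0],"delta_rot":[0,0,0]},{"slide":[0,0,0],"delta_rot":[0,0,0]},{"slide":[0,0,0],"delta_rot":[0,0,0]}]' 20; python3 - <<'E'
from h import *
rows(bx(.002,.0642,.087),down(ZY))
E
```

```text
clock: 3.05
tool_pos: [0.4817, 0.1089, 0.0876]
orientation: [-1.266, 1.113, -1.115]
ft_force: [0.3, 0.4, 0.5]
width: 0.0462
clock: 3.45
tool_pos: [0.4807, 0.1089, 0.0876]
orientation: [-1.269, 1.114, -1.113]
ft_force: [-5.5, -1.3, 8.9]
width: 0.028
slide [0.08, 0.03, 0.04] rot [0.02, -0.04, 0.0] dist mm 2.3 deg 0.2
```

```bash
python3 -m pendant '[{"slide":[0.2,0,0],"delta_rot":[0,0,0]},{"slide":[0.44,0,0],"delta_rot":[0,0,0]},{"slide":[0.44,0,0],"delta_rot":[0,0,0]},{"slide":[0.44,0,0],"delta_rot":[0,0,0]},{"slide":[0.44,-0.5,0],"delta_rot":[0,0,0]},{"slide":[0.44,-1,0],"delta_rot":[0,0,0]},{"slide":[0.44,-1.6,0],"delta_rot":[0,0,0]},{"slide":[0.44,-2.2,0],"delta_rot":[0,0,0]}]'; python3 - <<'E'
from h import *
c=cap('wrist');save(c,'w3.png')
rows([.447-.04,.3855,.33],down(ZY))
E
```

```text
clock: 4.25
tool_pos: [0.4818, 0.0982, 0.142]
orientation: [-1.268, 1.114, -1.114]
ft_force: [0.4, 0.1, -1.6]
width: 0.028
slide [-11.78, -7.43, -1.53] rot [-0.05, -0.05, 0.01] dist mm 350.4 deg 0.3
```

View pics/w3.png

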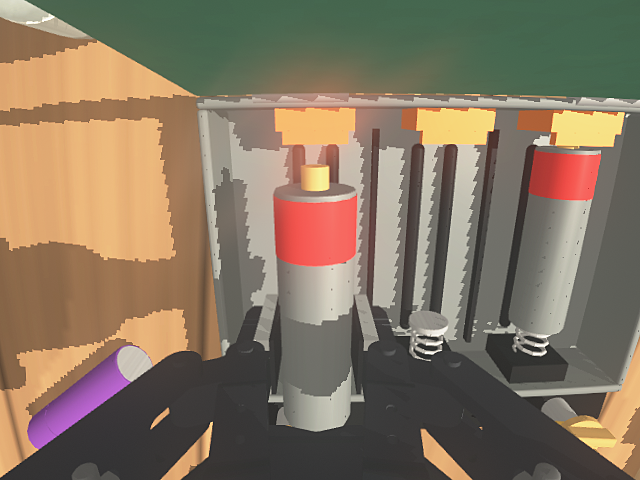

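```bash
python3 -m pendant '[{"slide":[0,-2,0],"delta_rot":[0,0,0]},{"slide":[0,-4,0],"delta_rot":[0,0,0]},{"slide":[0,-6,0],"delta_rot":[0,0,0]},{"slide":[-1,-7.6,0],"delta_rot":[0,0,0]},{"slide":[-3,-7.6,-0.6],"delta_rot":[0,0,0]},{"slide":[-5,-7.6,-0.9],"delta_rot":[0,0,0]},{"slide":[-7,-7.6,-1.2],"delta_rot":[0,0,0]},{"slide":[-9,-7.6,-1.5],"delta_rot":[0,0,0]}]'; python3 - <<'E'
from h import *
rows([.407,.379,.33],down(ZY));rows([.407,.379,.085],down(ZY))
E
```

```text
clock: 5.1
tool_pos: [0.4163, 0.3144, 0.3314]
orientation: [-1.266, 1.114, -1.115]
ft_force: [0.3, -0.7, -0.9]
width: 0.0281
slide [-2.61, 0.06, -0.04] rot [-0.01, -0.06, -0.0] dist mm 65.3 deg 0.3
slide [-2.61, 9.86, -0.05] rot [-0.01, -0.06, -0.0] dist mm 254.9 deg 0.3
```

```bash
python3 -m pendant '[{"slide":[-2.3,0,0],"delta_rot":[0,0,0]},{"slide":[-2.3,2,0],"delta_rot":[0,0,0]},{"slide":[-2.3,4,0],"delta_rot":[0,0,0]},{"slide":[-2.3,6,0],"delta_rot":[0,0,0]},{"slide":[-2.3,8,0],"delta_rot":[0,0,0]},{"slide":[-2.3,8.5,0],"delta_rot":[0,0,0]},{"slide":[-2.3,8.5,0],"delta_rot":[0,0,0]}]'; python3 - <<'E'
from h import *
rows([.407,.379,.085],down(ZY))
E
```

```text
clock: 5.8
tool_pos: [0.4088, 0.369, 0.117]
orientation: [-1.272, 1.117, -1.114]
ft_force: [1.5, -0.0, -0.4]
width: 0.0277
slide [-0.41, 1.28, -0.01] rot [0.05, -0.05, 0.02] dist mm 33.5 deg 0.4
```

```bash
python3 -m pendant '[{"slide":[-0.3,0.6,0],"delta_rot":[0,0,0]},{"slide":[-0.3,1.28,0],"delta_rot":[0,0,0]},{"slide":[-0.3,1.28,0],"delta_rot":[0,0,0]},{"slide":[-0.3,1.28,0],"delta_rot":[0,0,0]}]';  python3 -m pendant '[{"slide":[0,0,0],"delta_rot":[0,0,0]},{"slide":[0,0,0],"delta_rot":[0,0,0]},{"slide":[0,0,0],"delta_rot":[0,0,0]},{"slide":[0,-1,0],"delta_rot":[0,0,0]},{"slide":[0,-3,0],"delta_rot":[0,0,0]},{"slide":[0,-5,0],"delta_rot":[0,0,0]},{"slide":[0,-6,0],"delta_rot":[0,0,0]}]' 46; python3 - <<'E'
from h import *
c=cap('wrist');save(c,'w4.png')
rows([.407,.379,.33],down(ZY))
rows(bx(.002,-.0635,.33),down(ZY))
E
```

```text
clock: 6.2
tool_pos: [0.4105, 0.378, 0.0896]
orientation: [-1.263, 1.113, -1.115]
ft_force: [0.4, 1.1, -0.6]
width: 0.0278
clock: 6.9
tool_pos: [0.4105, 0.3781, 0.2426]
orientation: [-1.259, 1.111, -1.115]
ft_force: [-0.3, 0.2, 0.7]
width: 0.0459
slide [-0.04, -3.37, -0.15] rot [-0.14, -0.05, -0.06] dist mm 84.4 deg 0.8
slide [11.1, -3.35, 6.55] rot [-0.14, -0.05, -0.06] dist mm 333.0 deg 0.8
```

View pics/w4.png

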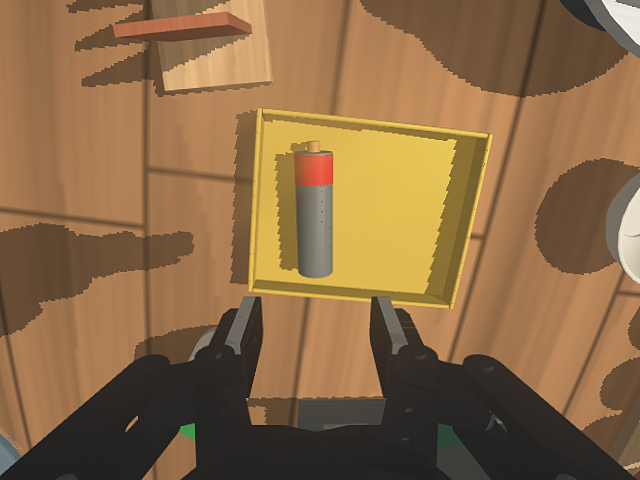

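```bash
python3 -m pendant '[{"slide":[0,-2,0],"delta_rot":[0,0,0]},{"slide":[1.2,-3.3,0.8],"delta_rot":[0,0,0]},{"slide":[3,-3.3,1.8],"delta_rot":[0,0,0]},{"slide":[4.7,-3.3,2.8],"delta_rot":[0,0,0]},{"slide":[6.4,-3.3,3.8],"delta_rot":[0,0,0]},{"slide":[8.1,-3.3,4.8],"delta_rot":[0,0,0]},{"slide":[9.8,-3.3,5.8],"delta_rot":[0,0,0]},{"slide":[11.1,-3,6.5],"delta_rot":[0,0,0]}]'; python3 - <<'E'
from h import *
rows(bx(.002,-.0635,.18),down(ZY))
E
```

```text
clock: 7.75
tool_pos: [0.6075, 0.1202, 0.3132]
orientation: [-1.264, 1.113, -1.117]
ft_force: [-0.1, 0.5, 0.6]
width: 0.046
slide [-0.15, 5.33, 0.05] rot [-0.03, -0.07, 0.01] dist mm 133.3 deg 0.4
```

```bash
python3 -m pendant '[{"slide":[0,2,0],"delta_rot":[0,0,0]},{"slide":[0,4,0],"delta_rot":[0,0,0]},{"slide":[0,5.2,0],"delta_rot":[0,0,0]},{"slide":[0,5.2,0],"delta_rot":[0,0,0]},{"slide":[0,5.2,0],"delta_rot":[0,0,0]}]'; python3 - <<'E'
from h import *
rows(bx(.002,-.0635,.087),down(ZY))
E
```

```text
clock: 8.25
tool_pos: [0.606, 0.1228, 0.1827]
orientation: [-1.267, 1.114, -1.115]
ft_force: [0.1, -0.1, 0.1]
width: 0.0463
slide [-0.04, 3.83, 0.11] rot [-0.0, -0.05, 0.0] dist mm 95.7 deg 0.3
```

```bash
python3 -m pendant '[{"slide":[0,1.5,0.1],"delta_rot":[0,0,0]},{"slide":[0,2.8,0.1],"delta_rot":[0,0,0]},{"slide":[0,3.8,0.1],"delta_rot":[0,0,0]},{"slide":[0,3.8,0.1],"delta_rot":[0,0,0]},{"slide":[0,3.8,0.1],"delta_rot":[0,0,0]}]';python3 -m pendant '[{"slide":[0,0,0],"delta_rot":[0,0,0]},{"slide":[0,0,0],"delta_rot":[0,0,0]},{"slide":[0,0,0],"delta_rot":[0,0,0]},{"slide":[0,0,0],"delta_rot":[0,0,0]}]' 20; python3 - <<'E'
from h import *
rows(bx(.002,-.0635,.087),down(ZY))
E
```

```text
clock: 8.75
tool_pos: [0.6098, 0.1232, 0.0897]
orientation: [-1.264, 1.111, -1.116]
ft_force: [0.3, -0.1, 0.2]
width: 0.0457
clock: 9.15
tool_pos: [0.6082, 0.123, 0.0905]
orientation: [-1.269, 1.114, -1.113]
ft_force: [-10.3, -2.4, 12.2]
width: 0.0276
slide [-0.04, 0.14, 0.02] rot [0.02, -0.04, 0.01] dist mm 3.7 deg 0.2
```

```bash
python3 -m pendant '[{"slide":[0.2,0,0],"delta_rot":[0,0,0]},{"slide":[0.44,0,0],"delta_rot":[0,0,0]},{"slide":[0.44,0,0],"delta_rot":[0,0,0]},{"slide":[0.44,0,0],"delta_rot":[0,0,0]},{"slide":[0.44,-0.5,0],"delta_rot":[0,0,0]},{"slide":[0.44,-1,0],"delta_rot":[0,0,0]},{"slide":[0.44,-2,0],"delta_rot":[0,0,0]},{"slide":[0.44,-3.5,0],"delta_rot":[0,0,0]}]'; python3 - <<'E'
from h import *
c=cap('wrist');save(c,'w5.png')
rows([.487,.379,.33],down(ZY))
E
```

```text
clock: 9.95
tool_pos: [0.6086, 0.1123, 0.1751]
orientation: [-1.269, 1.116, -1.113]
ft_force: [0.4, -0.0, -1.4]
width: 0.0281
slide [-11.21, -5.9, -3.56] rot [-0.14, -0.05, 0.02] dist mm 328.9 deg 0.7
```

View pics/w5.png

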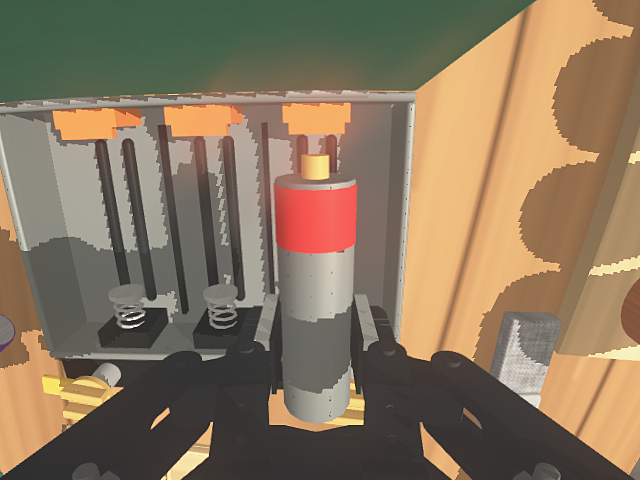

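```bash
python3 -m pendant '[{"slide":[0,-2,0],"delta_rot":[0,0,0]},{"slide":[0,-4,0],"delta_rot":[0,0,0]},{"slide":[-1.2,-5.9,-0.6],"delta_rot":[0,0,0]},{"slide":[-3,-6,-1.2],"delta_rot":[0,0,0]},{"slide":[-4.8,-6,-1.8],"delta_rot":[0,0,0]},{"slide":[-6.6,-6,-2.4],"delta_rot":[0,0,0]},{"slide":[-8.4,-6,-3],"delta_rot":[0,0,0]},{"slide":[-10.2,-6,-3.5],"delta_rot":[0,0,0]}]'; python3 - <<'E'
from h import *
rows([.487,.379,.085],down(ZY))
E
```

```text
clock: 10.8
tool_pos: [0.4891, 0.3556, 0.3269]
orientation: [-1.263, 1.112, -1.115]
ft_force: [1.0, -0.6, -2.7]
width: 0.0277
slide [-0.93, 9.68, -0.0] rot [-0.04, -0.05, -0.01] dist mm 243.1 deg 0.3
```

```bash
python3 -m pendant '[{"slide":[-0.7,1,0],"delta_rot":[0,0,0]},{"slide":[-0.7,3,0],"delta_rot":[0,0,0]},{"slide":[-0.7,5,0],"delta_rot":[0,0,0]},{"slide":[-0.7,7,0],"delta_rot":[0,0,0]},{"slide":[-0.7,8.6,0],"delta_rot":[0,0,0]},{"slide":[-0.7,9.5,0],"delta_rot":[0,0,0]},{"slide":[-0.7,9.5,0],"delta_rot":[0,0,0]},{"slide":[-0.7,9.5,0],"delta_rot":[0,0,0]}]';  python3 -m pendant '[{"slide":[0,0,0],"delta_rot":[0,0,0]},{"slide":[0,0,0],"delta_rot":[0,0,0]},{"slide":[0,0,0],"delta_rot":[0,0,0]},{"slide":[0,-1,0],"delta_rot":[0,0,0]},{"slide":[0,-3,0],"delta_rot":[0,0,0]},{"slide":[0,-5,0],"delta_rot":[0,0,0]},{"slide":[0,-7,0],"delta_rot":[0,0,0]},{"slide":[0,-9,0],"delta_rot":[0,0,0]}]' 46; python3 - <<'E'
from h import *
c=cap('wrist');save(c,'w6.png')
c=cap('top');save(c,'top6.png');np.save('/tmp/top6.npy',c,allow_pickle=True)
print(tool()[1],robot.state()['q'])
E
```

```text
clock: 11.6
tool_pos: [0.4888, 0.3717, 0.0886]
orientation: [-1.265, 1.113, -1.115]
ft_force: [-0.6, 0.5, -2.2]
width: 0.0281
clock: 12.4
tool_pos: [0.4877, 0.3711, 0.3148]
orientation: [-1.266, 1.114, -1.115]
ft_force: [1.0, 0.7, -0.4]
width: 0.046
[0.49074869 0.37276761 0.32258363] [4.65860461e-01 1.45059349e-01 1.63835148e+00 1.99062971e-05
 1.34060936e+00 3.37695791e-01]
```

View pics/w6.png

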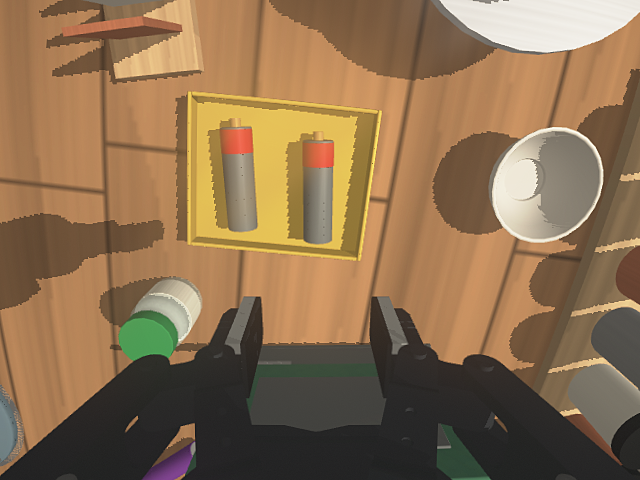

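View pics/top6.png

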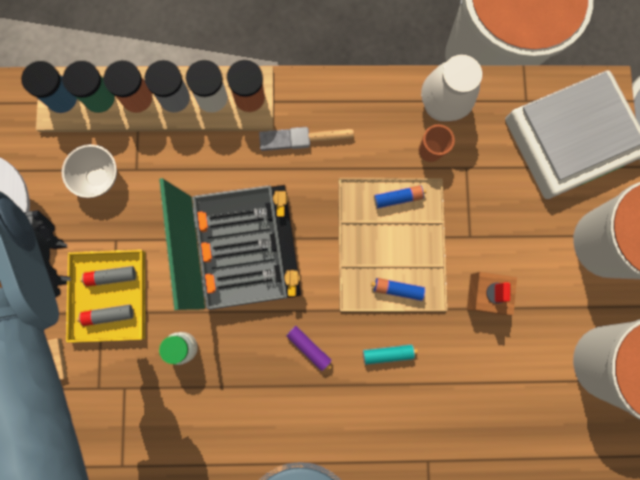

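```bash
cat >> h.py <<'E'
def blue(c,lo,hi,show=True,zmin=.012):
    """lo/hi world xy box: fit fresh cell from depth + colour"""
    P=cloud(c);hsv=cv2.cvtColor(c['image'],cv2.COLOR_RGB2HSV)
    m=(hsv[...,0]>100)&(hsv[...,0]<125)&(hsv[...,1]>130)&(P[...,0]>lo[0])&(P[...,0]<hi[0])&(P[...,1]>lo[1])&(P[...,1]<hi[1])
    m=cv2.erode(m.astype(np.uint8),np.ones((3,3)))>0
    # rectangle of blue part
    v,u=np.nonzero(m);pts=np.array([onz(c,a,b,.018)[:2] for a,b in zip(u,v)])
    q=pts.mean(0);w,V=np.linalg.eigh(np.cov((pts-q).T));ax=V[:,1]
    pr=(pts-q)@ax;pp=(pts-q)@V[:,0]
    return q,ax,pr.min(),pr.max(),pp.min(),pp.max(),len(pts)
E
python3 - <<'E'
from h import *
c=np.load('/tmp/top6.npy',allow_pickle=True).item()
for lo,hi in (((.55,-.31),(.7,-.09)),((.4,-.31),(.52,-.09))):
    q,ax,a,b,pa,pb,n=blue(c,lo,hi);print(q,ax,np.degrees(np.arctan2(ax[1],ax[0])),a,b,pa,pb,n)
z=cv2.resize(c['image'][175:320,335:520],None,fx=4.2,fy=4.0,interpolation=cv2.INTER_CUBIC); cv2.imwrite('pics/top6z.png',z[:,:,::-1])
E
```

```text
[ 0.64609234 -0.20176725] [-0.19773508  0.9802555 ] 101.40454404632166 -0.03422715405148032 0.034513146879367816 -0.009679165311161734 0.010043388624286137 295
[ 0.45238523 -0.22021306] [0.2032314  0.97913074] 78.27401354536899 -0.0330782840658056 0.033656309777263825 -0.00967469951104953 0.010097682254777546 310
```

View pics/top6z.png

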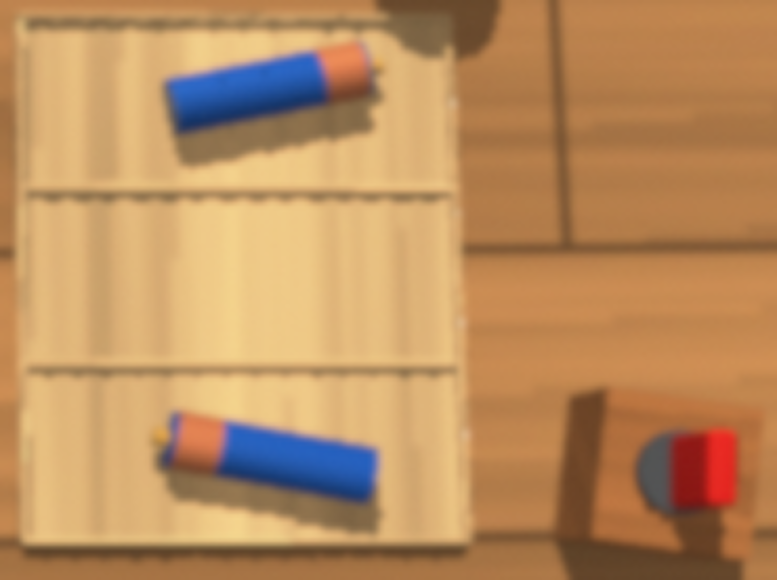

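```bash
python3 - <<'E'
from h import *
q=np.array([0.45238523,-0.22021306]);ax=np.array([0.2032314,0.97913074])
g=q+.006*ax
print(g)
rows(np.r_[g,.30],down(np.radians(-11.7)))
E
```

```text
[ 0.45360462 -0.21433828]
slide [23.11, 0.69, -4.49] rot [-0.18, 3.81, -0.1] dist mm 588.7 deg 19.1
```

```bash
python3 -m pendant '[{"slide":[23.1,0.6,-4.5],"delta_rot":[0,3.8,0]},{"slide":[23.1,0.6,-4.5],"delta_rot":[0,3.8,0]},{"slide":[23.1,0.6,-4.5],"delta_rot":[0,3.8,0]},{"slide":[23.1,0.6,-4.5],"delta_rot":[0,3.8,0]},{"slide":[23.1,0.6,-4.5],"delta_rot":[0,3.8,0]},{"slide":[23.1,0.6,-4.5],"delta_rot":[0,3.8,0]},{"slide":[23.1,0.6,-4.5],"delta_rot":[0,3.8,0]},{"slide":[23.1,0.6,-4.5],"delta_rot":[0,3.8,0]}]'; python3 - <<'E'
from h import *
rows([.4536,-.2143,.18],down(np.radians(-11.7)))
E
```

```text
clock: 13.3
tool_pos: [0.4616, -0.0296, 0.302]
orientation: [-1.105, 1.356, -1.358]
ft_force: [0.7, -0.8, 0.5]
width: 0.0461
slide [7.3, 4.88, 1.17] rot [-0.02, 0.01, 0.0] dist mm 221.5 deg 0.1
```

```bash
python3 -m pendant '[{"slide":[2,1,0.3],"delta_rot":[0,0,0]},{"slide":[4,2,0.6],"delta_rot":[0,0,0]},{"slide":[5.6,3,0.9],"delta_rot":[0,0,0]},{"slide":[7,4,1.1],"delta_rot":[0,0,0]},{"slide":[7,4.8,1.1],"delta_rot":[0,0,0]},{"slide":[7,4.8,1.1],"delta_rot":[0,0,0]},{"slide":[7,4.8,1.1],"delta_rot":[0,0,0]}]'; python3 - <<'E'
from h import *
rows([.4536,-.2143,.08],down(np.radians(-11.7)))
c=cap('wrist');save(c,'w7.png');np.save('/tmp/w7.npy',c,allow_pickle=True)
q,ax,a,b,pa,pb,n=blue(c,(.4,-.31),(.52,-.09));print(q,ax,np.degrees(np.arctan2(ax[1],ax[0])),a,b,pa,pb,n)
E
```

```text
clock: 14.0
tool_pos: [0.4537, -0.2044, 0.182]
orientation: [-1.106, 1.358, -1.357]
ft_force: [-0.2, 0.3, 0.8]
width: 0.0462
slide [0.39, 4.08, 0.08] rot [0.0, 0.01, -0.0] dist mm 102.5 deg 0.0
[ 0.45664216 -0.22611561] [0.24365261 0.96986257] 75.89777862720592 -0.04049529754486284 0.039587252037683936 -0.010944701904124651 0.010915209811356361 2919
```

View pics/w7.png

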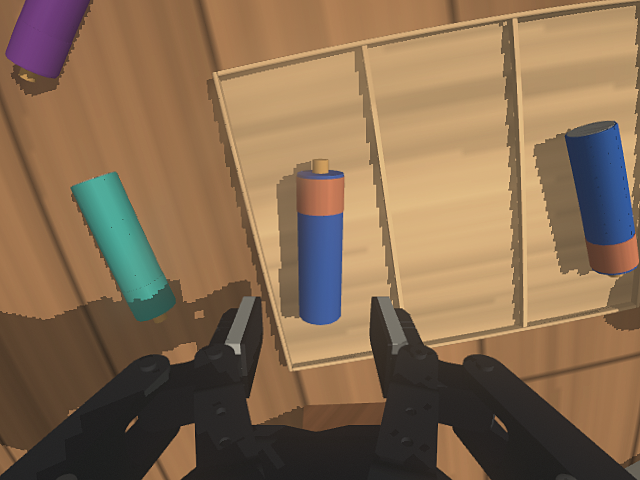

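```bash
python3 - <<'E'
from h import *
c=np.load('/tmp/w7.npy',allow_pickle=True).item()
n=onz(c,320,161,.020);f=onz(c,319.5,319,.024);print(n,f,np.linalg.norm(n-f), np.degrees(np.arctan2(*(n-f)[:2][::-1])))
P=cloud(c);
for v in (168,172,190,300,310,318,322): print(v,P[v,320].round(4))
E
```

```text
[ 0.46784368 -0.15292374  0.02      ] [ 0.4460423  -0.25825056  0.024     ] 0.10763382554067155 78.3056078920235
168 [ 0.467  -0.1569  0.0219]
172 [ 0.4666 -0.1591  0.023 ]
190 [ 0.4646 -0.1682  0.033 ]
300 [ 0.4502 -0.2392  0.0332]
310 [ 0.4486 -0.2467  0.0326]
318 [ 0.4476 -0.2519  0.034 ]
322 [ 0.4468 -0.2559  0.032 ]
```

```bash
python3 - <<'E'
from h import *
rows([.4548,-.2156,.080],down(np.radians(-11.7)))
E
```

```text
slide [0.43, 4.12, 0.11] rot [-0.02, 0.02, 0.01] dist mm 103.5 deg 0.1
```

```bash
python3 -m pendant '[{"slide":[0.4,1.5,0.1],"delta_rot":[0,0,0]},{"slide":[0.4,3,0.1],"delta_rot":[0,0,0]},{"slide":[0.4,4.05,0.1],"delta_rot":[0,0,0]},{"slide":[0.4,4.05,0.1],"delta_rot":[0,0,0]},{"slide":[0.4,4.05,0.1],"delta_rot":[0,0,0]}]';python3 -m pendant '[{"slide":[0,0,0],"delta_rot":[0,0,0]},{"slide":[0,0,0],"delta_rot":[0,0,0]},{"slide":[0,0,0],"delta_rot":[0,0,0]},{"slide":[0,0,0],"delta_rot":[0,0,0]}]' 20; python3 - <<'E'
from h import *
print(tool()[1]);rows([.4548,-.2156,.08],down(np.radians(-11.7)))
E
```

```text
clock: 14.55
tool_pos: [0.4552, -0.2149, 0.0821]
orientation: [-1.106, 1.355, -1.358]
ft_force: [-0.2, 0.0, 0.4]
width: 0.0462
clock: 14.95
tool_pos: [0.4558, -0.2159, 0.0834]
orientation: [-1.105, 1.353, -1.361]
ft_force: [-0.6, 2.1, 7.0]
width: 0.028
[ 0.45581076 -0.21586069  0.08335867]
slide [-0.0, 0.13, -0.04] rot [-0.05, 0.01, 0.02] dist mm 3.5 deg 0.3
```

```bash
python3 - <<'E'
from h import *
c=np.load('/tmp/w1.npy',allow_pickle=True).item();T=np.load('/tmp/box.npy')
f=lambda u,v,z:(T[:2,:2].T@(onz(c,200+u/2.9,30+v/2.8,z)[:2]-T[:2,2])).round(4)
print('lipedges',f(210,95,.0372),f(397,92,.0372),f(585,92,.0372))
print('body nub-end top',f(212,101,.0397),f(580,101,.0397),'flat end', f(222,388,.036),f(578,381,.036))
print('disc2',f(395,373,.0357))
print('springblock top',f(225,432,.0),f(397,427,.03))
c=cap('wrist')
E
python3 -m pendant '[{"slide":[0,-2,0],"delta_rot":[0,0,0]},{"slide":[0,-4,0],"delta_rot":[0,-1,0]},{"slide":[-1.5,-5,0],"delta_rot":[0,-3.86,0]},{"slide":[-3,-5,0],"delta_rot":[0,-3.86,0]},{"slide":[-3,-5,0],"delta_rot":[0,-3.86,0]},{"slide":[-3,-5,0],"delta_rot":[0,-3.86,0]}]'; python3 - <<'E'
from h import *
c=cap('wrist');save(c,'w8.png');np.save('/tmp/w8.npy',c,allow_pickle=True)
rows(bx(0,.0642,.25),down(ZY))
E
```

```text
lipedges [0.0599 0.0634] [0.0599 0.0005] [ 0.0597 -0.063 ]
body nub-end top [0.0576 0.0625] [ 0.0564 -0.0608] flat end [-0.0423  0.0636] [-0.0412 -0.0654]
disc2 [-0.0377  0.001 ]
springblock top [-0.0651  0.067 ] [-0.059  -0.0001]
clock: 15.6
tool_pos: [0.4695, -0.141, 0.2065]
orientation: [-1.27, 1.108, -1.111]
ft_force: [-0.3, -0.1, -1.8]
width: 0.0276
slide [-9.71, -1.76, 1.82] rot [-0.01, 0.01, 0.01] dist mm 251.0 deg 0.1
```

View pics/w8.png

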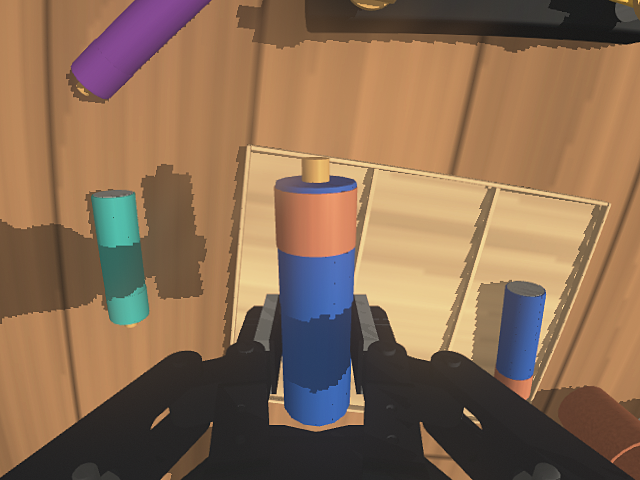

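```bash
cat >> h.py <<'E'
def ins(Fx,Fz,th,y,N=(-.065,.064)):
    """tool pose placing flat-end centre at box (Fx,y,Fz) with nub raised th deg; nub on tool -x"""
    rot=down(ZY,np.radians(th)); F=np.array([N[0]+.108,N[1],0])
    return bx(Fx,y,Fz)-rot.apply(F),rot
E
python3 - <<'E'
from h import *
fr=tool()
rows(*ins(-.030,.0867,20,.064))
p,r=ins(-.030,.0867,20,.064);print(p)
E
```

```text
slide [-9.26, 1.78, 1.83] rot [-0.01, 0.01, 4.01] dist mm 240.1 deg 20.1
[0.48400392 0.09377281 0.16154719]
```

```bash
python3 -m pendant '[{"slide":[-1.5,-0.3,0.4],"delta_rot":[0,0,0.5]},{"slide":[-3.5,-0.3,0.8],"delta_rot":[0,0,1]},{"slide":[-5.5,-0.3,1.2],"delta_rot":[0,0,2]},{"slide":[-7.5,0,1.6],"delta_rot":[0,0,3.5]},{"slide":[-9.26,0.8,1.83],"delta_rot":[0,0,4]},{"slide":[-9.26,1.78,1.83],"delta_rot":[0,0,4]},{"slide":[-9.26,1.78,1.83],"delta_rot":[0,0,4]},{"slide":[-9.26,1.78,1.83],"delta_rot":[0,0,4]}]'; python3 - <<'E'
from h import *
c=cap('wrist');save(c,'w9.png')
rows(*ins(-.030,.0867,20,.064))
rows(*ins(-.030,.0267,20,.064))
E
```

```text
clock: 16.45
tool_pos: [0.4842, 0.093, 0.1611]
orientation: [-1.025, 1.276, -0.848]
ft_force: [1.0, 0.1, -2.0]
width: 0.0279
slide [-0.03, 0.03, -0.03] rot [-0.02, -0.01, 0.01] dist mm 1.4 deg 0.1
slide [0.79, 2.29, -0.03] rot [-0.02, -0.01, 0.01] dist mm 60.5 deg 0.1
```

View pics/w9.png

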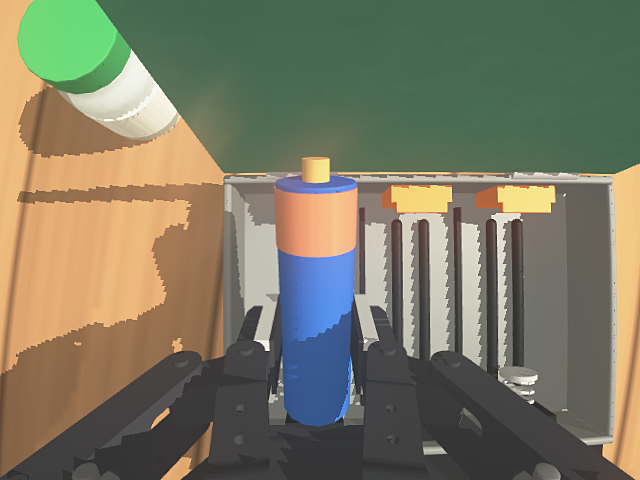

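```bash
python3 -m pendant '[{"slide":[0.26,0.77,0],"delta_rot":[0,0,0]},{"slide":[0.53,1.55,0],"delta_rot":[0,0,0]},{"slide":[0.79,2.29,0],"delta_rot":[0,0,0]},{"slide":[0.79,2.29,0],"delta_rot":[0,0,0]},{"slide":[0.79,2.29,0],"delta_rot":[0,0,0]}]'; python3 - <<'E'
from h import *
for a in ((-.030,.0267,20),(-.042,.0267,20),(-.052,.0267,20),(-.052,.0262,13),(-.052,.026,6),(-.052,.0257,0),(-.042,.0257,0),(-.041,.0255,0)):rows(*ins(*a,.064))
c=cap('wrist');save(c,'w10.png')
E
```

```text
clock: 17.0
tool_pos: [0.4849, 0.0941, 0.1018]
orientation: [-1.024, 1.274, -0.849]
ft_force: [-0.5, -0.8, -1.6]
width: 0.0277
slide [0.01, 0.01, -0.04] rot [-0.02, -0.0, 0.0] dist mm 1.0 deg 0.1
slide [0.46, -0.16, -0.04] rot [-0.02, -0.0, 0.0] dist mm 12.2 deg 0.1
slide [0.84, -0.29, -0.04] rot [-0.02, -0.0, 0.0] dist mm 22.2 deg 0.1
slide [0.55, -0.05, -0.04] rot [-0.02, -0.0, -1.4] dist mm 13.7 deg 7.0
slide [0.28, 0.23, -0.04] rot [-0.02, -0.01, -2.8] dist mm 9.0 deg 14.0
slide [0.08, 0.49, -0.04] rot [-0.02, -0.01, -4.0] dist mm 12.4 deg 20.0
slide [-0.3, 0.62, -0.04] rot [-0.02, -0.01, -4.0] dist mm 17.3 deg 20.0
slide [-0.33, 0.65, -0.04] rot [-0.02, -0.01, -4.0] dist mm 18.1 deg 20.0
```

View pics/w10.png

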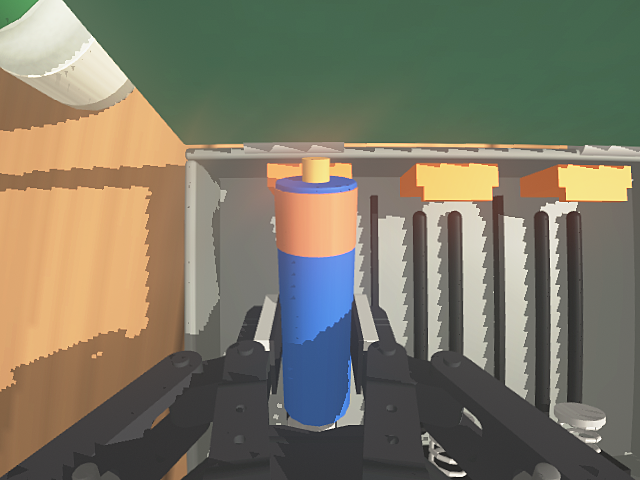

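```bash
python3 -m pendant '[{"slide":[0.46,-0.16,0],"delta_rot":[0,0,0]},{"slide":[0.84,-0.29,0],"delta_rot":[0,0,0]},{"slide":[0.84,-0.29,0],"delta_rot":[0,0,0]},{"slide":[0.84,-0.29,0],"delta_rot":[0,0,0]}]'; python3 - <<'E'
from h import *
for a in ((-.052,.0267,20),(-.052,.0262,13),(-.052,.026,6),(-.052,.0257,0),(-.042,.0257,0),(-.041,.0255,0)):rows(*ins(*a,.064))
c=cap('wrist');save(c,'w11.png')
E
```

```text
clock: 17.45
tool_pos: [0.4876, 0.0729, 0.1014]
orientation: [-1.022, 1.275, -0.847]
ft_force: [1.6, 6.9, 2.0]
width: 0.0277
slide [0.03, -0.02, -0.03] rot [-0.02, -0.0, -0.03] dist mm 1.2 deg 0.2
slide [-0.26, 0.23, -0.03] rot [-0.02, -0.01, -1.43] dist mm 8.8 deg 7.1
slide [-0.53, 0.5, -0.04] rot [-0.02, -0.01, -2.83] dist mm 18.2 deg 14.1
slide [-0.73, 0.76, -0.04] rot [-0.02, -0.01, -4.03] dist mm 26.4 deg 20.1
slide [-1.1, 0.9, -0.04] rot [-0.02, -0.01, -4.03] dist mm 35.6 deg 20.1
slide [-1.14, 0.92, -0.04] rot [-0.02, -0.01, -4.03] dist mm 36.6 deg 20.1
```

View pics/w11.png

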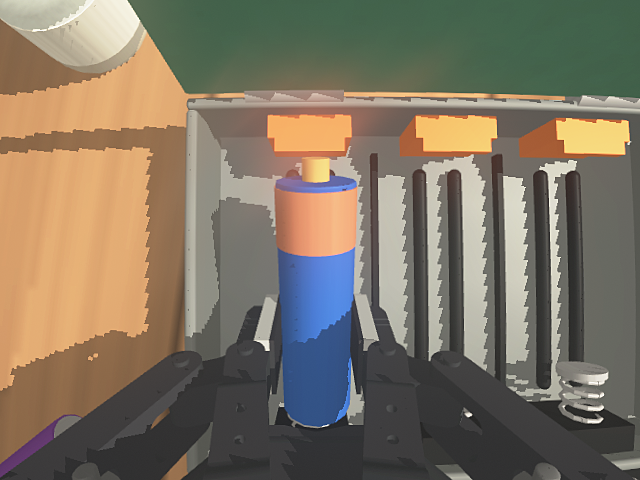

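```bash
python3 -m pendant '[{"slide":[-0.24,0.23,0],"delta_rot":[0,0,-1.4]},{"slide":[-0.5,0.5,0],"delta_rot":[0,0,-2.8]},{"slide":[-0.7,0.76,0],"delta_rot":[0,0,-4]},{"slide":[-0.7,0.76,0],"delta_rot":[0,0,-4]},{"slide":[-0.7,0.76,0],"delta_rot":[0,0,-4]}]'; python3 - <<'E'
from h import *
for a in ((-.052,.0257,0),(-.042,.0257,0),(-.041,.0255,0)):rows(*ins(*a,.064))
c=cap('wrist');save(c,'w12.png')
E
```

```text
clock: 18.0
tool_pos: [0.4845, 0.0968, 0.0909]
orientation: [-1.267, 1.111, -1.109]
ft_force: [-9.1, 10.2, 17.6]
width: 0.028
slide [0.02, 0.05, -0.04] rot [-0.0, 0.01, -0.03] dist mm 1.6 deg 0.1
slide [-0.38, 0.05, -0.04] rot [-0.0, 0.01, -0.03] dist mm 9.6 deg 0.1
slide [-0.42, 0.06, -0.04] rot [-0.0, 0.01, -0.03] dist mm 10.7 deg 0.1
```

View pics/w12.png

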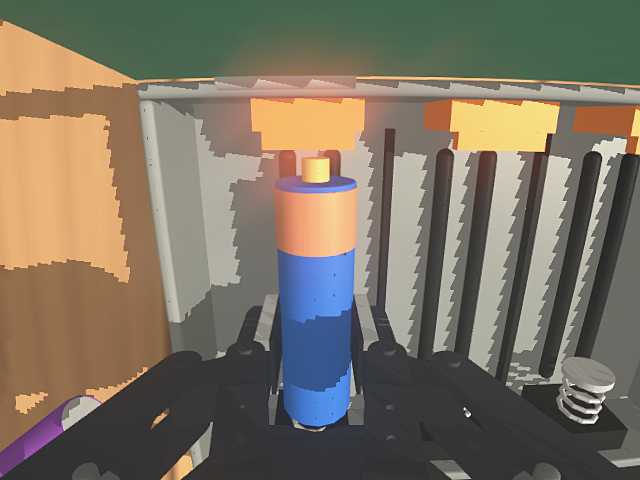

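```bash
python3 -m pendant '[{"slide":[-0.15,-0.02,-0.04],"delta_rot":[0,0,0]},{"slide":[-0.3,-0.02,-0.04],"delta_rot":[0,0,0]},{"slide":[-0.42,-0.02,-0.04],"delta_rot":[0,0,0]},{"slide":[-0.45,-0.02,-0.04],"delta_rot":[0,0,0]},{"slide":[-0.45,-0.02,-0.04],"delta_rot":[0,0,0]}]'; python3 - <<'E'
from h import *
for a in ((-.042,.0257,0),(-.041,.0255,0)):rows(*ins(*a,.064))
c=cap('wrist');save(c,'w13.png')
E
```

```text
clock: 18.55
tool_pos: [0.483, 0.1055, 0.091]
orientation: [-1.269, 1.107, -1.113]
ft_force: [-1.7, -3.5, 9.0]
width: 0.0278
slide [-0.03, 0.05, -0.02] rot [-0.03, 0.01, 0.03] dist mm 1.6 deg 0.2
slide [-0.07, 0.06, -0.02] rot [-0.03, 0.01, 0.03] dist mm 2.4 deg 0.2
```

View pics/w13.png

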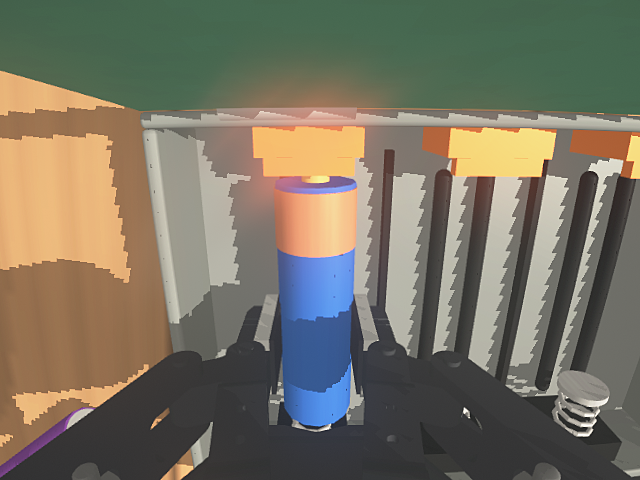

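```bash
python3 -m pendant '[{"slide":[0,0,0],"delta_rot":[0,0,0]},{"slide":[0,0,0],"delta_rot":[0,0,0]},{"slide":[0,0,0],"delta_rot":[0,0,0]},{"slide":[0,-1,0],"delta_rot":[0,0,0]},{"slide":[1,-3,0],"delta_rot":[0,0,0]},{"slide":[3,-5,0],"delta_rot":[0,0,0]}]' 46; python3 - <<'E'
from h import *
c=cap('wrist');save(c,'w14.png')
c=cap('top');save(c,'top14.png');np.save('/tmp/top14.npy',c,allow_pickle=True)
q,ax,a,b,pa,pb,n=blue(c,(.55,-.33),(.72,-.09));print(q,ax,np.degrees(np.arctan2(ax[1],ax[0])),a,b,pa,pb,n)
E
```

```text
clock: 19.2
tool_pos: [0.4885, 0.0506, 0.1961]
orientation: [-1.27, 1.109, -1.108]
ft_force: [0.8, 0.4, 0.6]
width: 0.0458
[ 0.64631844 -0.20276322] [-0.20116734  0.97955689] 101.60523025452133 -0.03319069766377275 0.03551388027514873 -0.009762569443987538 0.010005530302194636 287
```

View pics/w14.png

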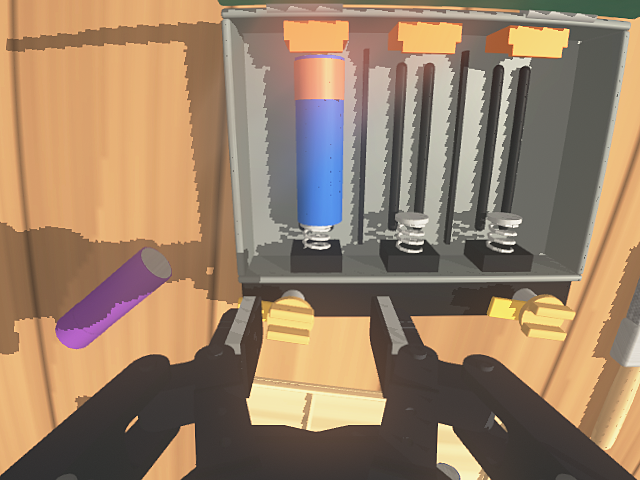

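View pics/top14.png

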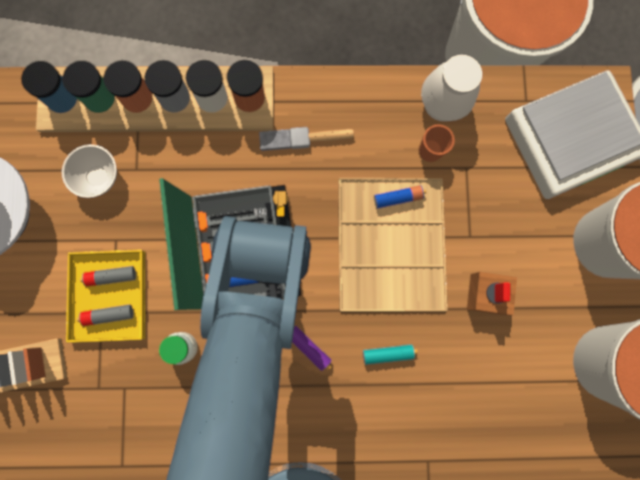

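```bash
python3 - <<'E'
from h import *
rows([.6475,-.2087,.26],down(np.radians(-55)))
E
```

```text
slide [10.98, -2.27, 4.84] rot [-0.14, 12.49, -0.03] dist mm 305.2 deg 62.5
```

```bash
python3 -m pendant '[{"slide":[1.5,-1,0.7],"delta_rot":[0,1.6,0]},{"slide":[3.3,-2,1.4],"delta_rot":[0,3.2,0]},{"slide":[5,-2.27,2.2],"delta_rot":[0,4.8,0]},{"slide":[6.8,-2.27,3],"delta_rot":[0,6.4,0]},{"slide":[8.5,-2.27,3.7],"delta_rot":[0,8,0]},{"slide":[10,-2.27,4.4],"delta_rot":[0,9.6,0]},{"slide":[10.98,-2.27,4.84],"delta_rot":[0,11.2,0]},{"slide":[10.98,-2.27,4.84],"delta_rot":[0,12.5,0]}]';python3 -m pendant '[{"slide":[0,0,0],"delta_rot":[0,1.6,0]},{"slide":[0,0,0],"delta_rot":[0,3.2,0]},{"slide":[0,0,0],"delta_rot":[0,4.8,0]},{"slide":[0,0,0],"delta_rot":[0,6.4,0]},{"slide":[0,0,0],"delta_rot":[0,8,0]},{"slide":[0,0,0],"delta_rot":[0,9.6,0]},{"slide":[0,0,0],"delta_rot":[0,11.2,0]},{"slide":[0,0,0],"delta_rot":[0,12.6,0]}]'; python3 - <<'E'
from h import *
print(robot.state()['q'].round(3))
rows([.6475,-.2087,.20],down(np.radians(-167.5)))
E
```

```text
clock: 20.1
tool_pos: [0.6459, -0.2086, 0.25]
orientation: [-0.586, 1.876, -1.876]
ft_force: [-1.2, 0.5, -0.0]
width: 0.0456
clock: 20.9
tool_pos: [0.6449, -0.2052, 0.2501]
orientation: [-0.486, -1.946, 1.945]
ft_force: [-0.4, 0.7, 0.1]
width: 0.0459
[-0.475  0.354  1.524  0.     1.265  1.587]
slide [-0.16, 2.0, 0.07] rot [-0.01, 9.87, 0.02] dist mm 50.3 deg 49.3
```

```bash
python3 -m pendant '[{"slide":[-0.1,0.5,0.07],"delta_rot":[0,1.6,0]},{"slide":[-0.1,1,0.07],"delta_rot":[0,3.2,0]},{"slide":[-0.1,1.5,0.07],"delta_rot":[0,4.8,0]},{"slide":[-0.1,2,0.07],"delta_rot":[0,6.4,0]},{"slide":[-0.1,2,0.07],"delta_rot":[0,8,0]},{"slide":[-0.1,2,0.07],"delta_rot":[0,9.6,0]},{"slide":[-0.1,2,0.07],"delta_rot":[0,9.87,0]},{"slide":[-0.1,2,0.07],"delta_rot":[0,9.87,0]}]'; python3 - <<'E'
from h import *
print(robot.state()['q'].round(3))
c=cap('wrist');save(c,'w15.png');np.save('/tmp/w15.npy',c,allow_pickle=True)
rows([.6475,-.2087,.080],down(np.radians(-167.5)))
E
```

```text
clock: 21.7
tool_pos: [0.6464, -0.2081, 0.2007]
orientation: [-1.093, -1.373, 1.373]
ft_force: [-0.1, -0.5, 0.2]
width: 0.0459
[-0.478  0.412  1.546  0.     1.185  2.438]
slide [-0.03, 4.84, -0.04] rot [-0.01, 0.08, 0.01] dist mm 121.0 deg 0.4
```

View pics/w15.png

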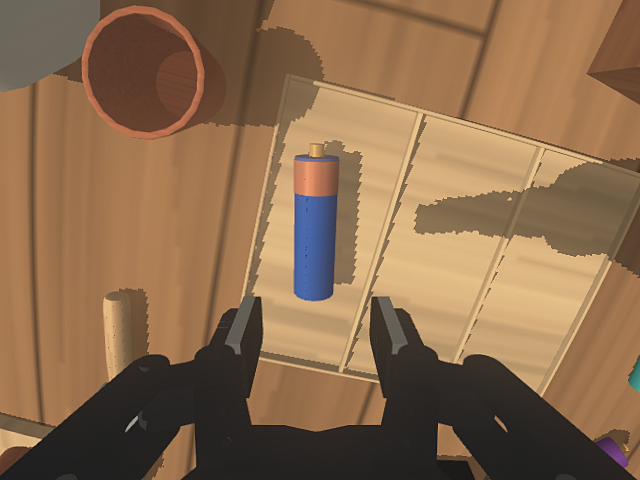

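```bash
python3 - <<'E'
from h import *
c=np.load('/tmp/w15.npy',allow_pickle=True).item()
n=onz(c,317,145,.020);f=onz(c,314,298,.024);print(n,f,np.linalg.norm(n-f));a=(n-f)[:2];a/=np.linalg.norm(a)
y=np.degrees(np.arctan2(a[1],a[0]));print(y)
g=n[:2]-.064*a;print(g);rows(np.r_[g,.081],down(np.radians(y-90)))
E
```

```text
[ 0.66016239 -0.27064439  0.02      ] [ 0.63786976 -0.16373152  0.024     ] 0.10928551137175872
-78.22189526986459
[ 0.64709858 -0.20799188]
slide [-0.0, 4.8, -0.03] rot [-0.01, 0.23, 0.01] dist mm 120.0 deg 1.1
```

```bash
python3 -m pendant '[{"slide":[0,1.5,0],"delta_rot":[0,0.2,0]},{"slide":[0,3,0],"delta_rot":[0,0.2,0]},{"slide":[0,4.2,0],"delta_rot":[0,0.2,0]},{"slide":[0,4.8,0],"delta_rot":[0,0.2,0]},{"slide":[0,4.8,0],"delta_rot":[0,0.2,0]},{"slide":[0,4.8,0],"delta_rot":[0,0.2,0]}]';python3 -m pendant '[{"slide":[0,0,0],"delta_rot":[0,0,0]},{"slide":[0,0,0],"delta_rot":[0,0,0]},{"slide":[0,0,0],"delta_rot":[0,0,0]},{"slide":[0,0,0],"delta_rot":[0,0,0]}]' 20;python3 -m pendant '[{"slide":[0,-1.5,0],"delta_rot":[0,0,0]},{"slide":[0,-3,0],"delta_rot":[0,0,0]},{"slide":[0,-4.5,0],"delta_rot":[0,0,0]},{"slide":[0,-5,0],"delta_rot":[0,0,0]}]'; python3 - <<'E'
from h import *
c=cap('wrist');save(c,'w16.png')
s=robot.state();z=tool()[0].as_matrix()[:,2];print(np.degrees(np.arctan2(z[1],z[0])))
E
```

```text
clock: 22.35
tool_pos: [0.6474, -0.2087, 0.0827]
orientation: [-1.106, -1.36, 1.36]
ft_force: [0.5, -0.4, 0.4]
width: 0.0464
clock: 22.75
tool_pos: [0.6481, -0.2091, 0.0843]
orientation: [-1.109, -1.361, 1.359]
ft_force: [-0.7, 0.2, 5.8]
width: 0.0278
clock: 23.15
tool_pos: [0.6483, -0.2092, 0.2118]
orientation: [-1.113, -1.362, 1.359]
ft_force: [1.1, 0.7, -0.8]
width: 0.0277
-168.20437020231608
```

View pics/w16.png

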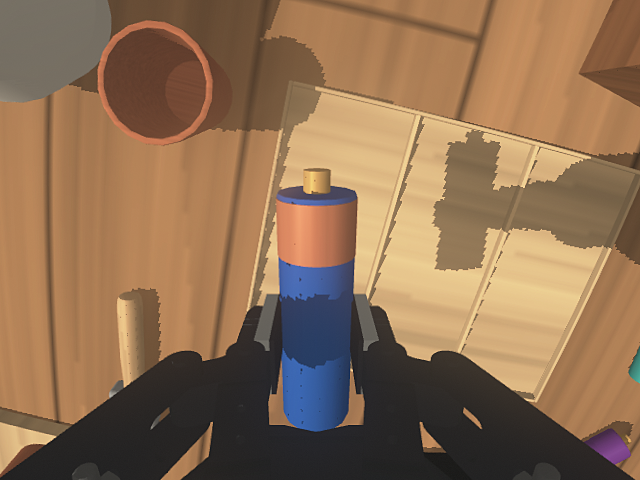

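```bash
python3 - <<'E'
from h import *
rows(bx(-.12,-.0625,.23),down(np.radians(-106)))
E
```

```text
slide [8.5, -0.76, -0.78] rot [0.03, -12.44, -0.09] dist mm 214.4 deg 62.2
```

```bash
python3 -m pendant '[{"slide":[1,-0.5,0],"delta_rot":[0,-1.6,0]},{"slide":[2.5,-0.7,-0.2],"delta_rot":[0,-3.2,0]},{"slide":[4,-0.7,-0.4],"delta_rot":[0,-4.8,0]},{"slide":[5.5,-0.7,-0.5],"delta_rot":[0,-6.4,0]},{"slide":[7,-0.7,-0.6],"delta_rot":[0,-8,0]},{"slide":[8.2,-0.7,-0.7],"delta_rot":[0,-9.6,0]},{"slide":[8.5,-0.7,-0.8],"delta_rot":[0,-11.2,0]},{"slide":[8.5,-0.7,-0.8],"delta_rot":[0,-12.5,0]}]';python3 -m pendant '[{"slide":[0,0,0],"delta_rot":[0,-1.6,0]},{"slide":[0,0,0],"delta_rot":[0,-3.2,0]},{"slide":[0,0,0],"delta_rot":[0,-4.8,0]},{"slide":[0,0,0],"delta_rot":[0,-6.4,0]},{"slide":[0,0,0],"delta_rot":[0,-8,0]},{"slide":[0,0,0],"delta_rot":[0,-9.6,0]},{"slide":[0,0,0],"delta_rot":[0,-11.2,0]},{"slide":[0,0,0],"delta_rot":[0,-12.6,0]}]'; python3 - <<'E'
from h import *
rows(bx(-.05,-.0625,.22),down(ZY))
E
```

```text
clock: 24.0
tool_pos: [0.6214, 0.0057, 0.2212]
orientation: [-0.274, -2.078, 2.077]
ft_force: [-0.3, -0.8, -2.9]
width: 0.0282
clock: 24.8
tool_pos: [0.6216, 0.0039, 0.2211]
orientation: [-0.767, 1.733, -1.729]
ft_force: [0.5, -0.2, -2.3]
width: 0.0275
slide [-1.83, 0.05, -2.06] rot [0.05, -10.0, 0.01] dist mm 68.8 deg 50.0
```

```bash
python3 -m pendant '[{"slide":[-0.6,0,-0.6],"delta_rot":[0,-1.6,0]},{"slide":[-1.2,0,-1.3],"delta_rot":[0,-3.2,0]},{"slide":[-1.83,0,-2.06],"delta_rot":[0,-4.8,0]},{"slide":[-1.83,0,-2.06],"delta_rot":[0,-6.4,0]},{"slide":[-1.83,0,-2.06],"delta_rot":[0,-8,0]},{"slide":[-1.83,0,-2.06],"delta_rot":[0,-9.6,0]},{"slide":[-1.83,0,-2.06],"delta_rot":[0,-10,0]},{"slide":[-1.83,0,-2.06],"delta_rot":[0,-10,0]}]'; python3 - <<'E'
from h import *
rows(*ins(-.030,.0867,20,-.0625,N=(-.0615,.066)))
E
```

```text
clock: 25.6
tool_pos: [0.6149, 0.0723, 0.2214]
orientation: [-1.269, 1.118, -1.113]
ft_force: [0.3, 0.0, -2.6]
width: 0.0279
slide [-1.64, 2.27, -0.02] rot [0.03, -0.07, 3.99] dist mm 70.2 deg 20.0
```

```bash
python3 -m pendant '[{"slide":[-0.6,0.3,0],"delta_rot":[0,0,1.5]},{"slide":[-1.2,1,0],"delta_rot":[0,0,3]},{"slide":[-1.64,1.8,0],"delta_rot":[0,-0.07,4]},{"slide":[-1.64,2.27,0],"delta_rot":[0,-0.07,4]},{"slide":[-1.64,2.27,0],"delta_rot":[0,-0.07,4]}]'; python3 - <<'E'
from h import *
N=(-.0615,.066)
rows(*ins(-.030,.0867,20,-.0625,N))
rows(*ins(-.030,.0267,20,-.0625,N))
c=cap('wrist');save(c,'w17.png')
E
```

```text
clock: 26.1
tool_pos: [0.609, 0.1127, 0.1639]
orientation: [-1.029, 1.279, -0.847]
ft_force: [0.3, -0.1, -2.1]
width: 0.0275
slide [-0.02, -0.02, 0.0] rot [0.05, -0.02, 0.01] dist mm 0.8 deg 0.3
slide [0.79, 2.24, 0.01] rot [0.05, -0.02, 0.01] dist mm 59.3 deg 0.3
```

View pics/w17.png

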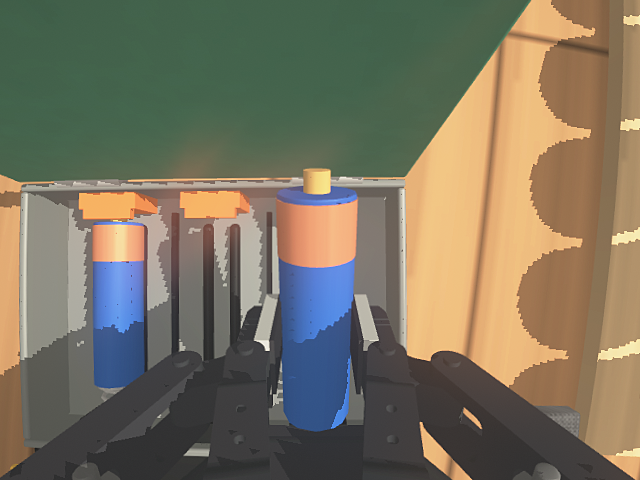

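```bash
python3 -m pendant '[{"slide":[0.26,0.77,0],"delta_rot":[0,0,0]},{"slide":[0.53,1.5,0],"delta_rot":[0,0,0]},{"slide":[0.79,2.22,0],"delta_rot":[0,0,0]},{"slide":[0.79,2.22,0],"delta_rot":[0,0,0]},{"slide":[0.79,2.22,0],"delta_rot":[0,0,0]}]'; python3 - <<'E'
from h import *
N=(-.0615,.066)
for a in ((-.030,.0267,20),(-.042,.0267,20),(-.052,.0267,20)):rows(*ins(*a,-.0625,N))
E
```

```text
clock: 26.65
tool_pos: [0.6114, 0.1134, 0.1095]
orientation: [-1.024, 1.272, -0.849]
ft_force: [0.6, -0.1, -1.4]
width: 0.0281
slide [0.07, 0.18, -0.1] rot [-0.02, 0.01, 0.01] dist mm 5.4 deg 0.1
slide [0.52, 0.02, -0.1] rot [-0.02, 0.01, 0.01] dist mm 13.2 deg 0.1
slide [0.89, -0.12, -0.1] rot [-0.02, 0.01, 0.01] dist mm 22.7 deg 0.1
```

```bash
python3 -m pendant '[{"slide":[0.08,0.16,-0.08],"delta_rot":[0,0,0]},{"slide":[0.5,0,-0.08],"delta_rot":[0,0,0]},{"slide":[0.88,-0.13,-0.08],"delta_rot":[0,0,0]},{"slide":[0.88,-0.13,-0.08],"delta_rot":[0,0,0]},{"slide":[0.88,-0.13,-0.08],"delta_rot":[0,0,0]}]'; python3 - <<'E'
from h import *
N=(-.0615,.066)
for a in ((-.052,.0267,20),(-.052,.0262,13),(-.052,.026,6),(-.052,.0257,0),(-.042,.0257,0)):rows(*ins(*a,-.0625,N))
c=cap('wrist');save(c,'w18.png')
E
```

```text
clock: 27.15
tool_pos: [0.6119, 0.092, 0.1048]
orientation: [-1.021, 1.276, -0.846]
ft_force: [0.2, 8.3, 0.3]
width: 0.0279
slide [0.03, -0.0, -0.0] rot [-0.02, -0.0, -0.04] dist mm 0.7 deg 0.2
slide [-0.27, 0.26, -0.0] rot [-0.02, -0.0, -1.44] dist mm 9.5 deg 7.2
slide [-0.55, 0.55, -0.0] rot [-0.02, -0.0, -2.84] dist mm 19.4 deg 14.2
slide [-0.75, 0.83, -0.0] rot [-0.02, -0.01, -4.04] dist mm 28.0 deg 20.2
slide [-1.12, 0.97, -0.0] rot [-0.02, -0.01, -4.04] dist mm 37.1 deg 20.2
```

View pics/w18.png

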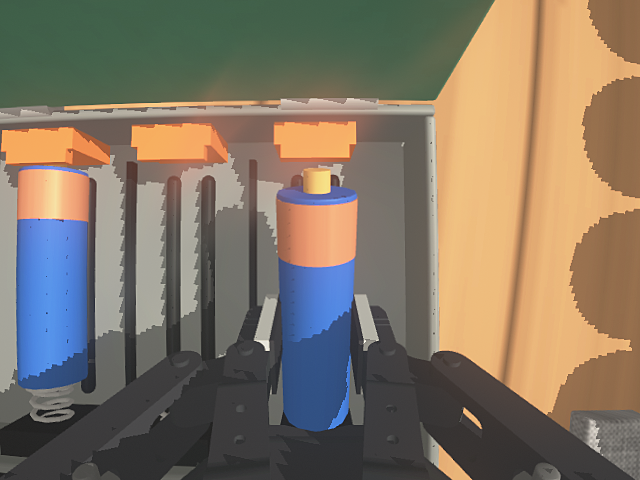

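```bash
python3 -m pendant '[{"slide":[-0.26,0.24,0],"delta_rot":[0,0,-1.4]},{"slide":[-0.53,0.5,0],"delta_rot":[0,0,-2.8]},{"slide":[-0.72,0.78,0],"delta_rot":[0,0,-4]},{"slide":[-0.72,0.8,0],"delta_rot":[0,0,-4]},{"slide":[-0.72,0.8,0],"delta_rot":[0,0,-4]}]'; python3 - <<'E'
from h import *
N=(-.0615,.066)
for a in ((-.052,.0257,0),(-.042,.0257,0)):rows(*ins(*a,-.0625,N))
c=cap('wrist');save(c,'w19.png')
E
```

```text
clock: 27.7
tool_pos: [0.6083, 0.1166, 0.0917]
orientation: [-1.267, 1.111, -1.109]
ft_force: [-2.3, 7.5, 0.1]
width: 0.0275
slide [0.01, 0.0, 0.01] rot [-0.01, 0.01, -0.03] dist mm 0.3 deg 0.1
slide [-0.39, 0.0, 0.01] rot [-0.01, 0.01, -0.03] dist mm 9.8 deg 0.1
```

View pics/w19.png

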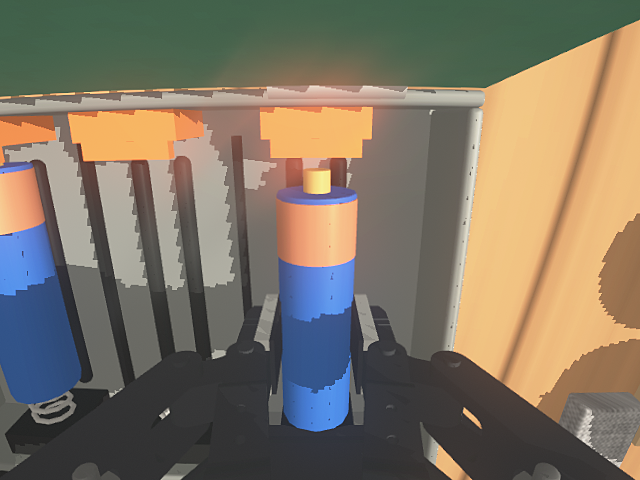

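```bash
python3 -m pendant '[{"slide":[0,0.06,0],"delta_rot":[0,0,0]},{"slide":[-0.15,0.06,0],"delta_rot":[0,0,0]},{"slide":[-0.3,0.06,0],"delta_rot":[0,0,0]},{"slide":[-0.42,0.06,0],"delta_rot":[0,0,0]},{"slide":[-0.46,0.06,0],"delta_rot":[0,0,0]},{"slide":[-0.46,0.06,0],"delta_rot":[0,0,0]}]'; python3 - <<'E'
from h import *
c=cap('wrist');save(c,'w20.png')
print(robot.state()['ft_force'])
E
```

```text
clock: 28.35
tool_pos: [0.6075, 0.1256, 0.091]
orientation: [-1.269, 1.109, -1.112]
ft_force: [-4.2, 0.5, 5.6]
width: 0.0278
[-4.05686366 -0.96748468  4.86177118]
```

View pics/w20.png

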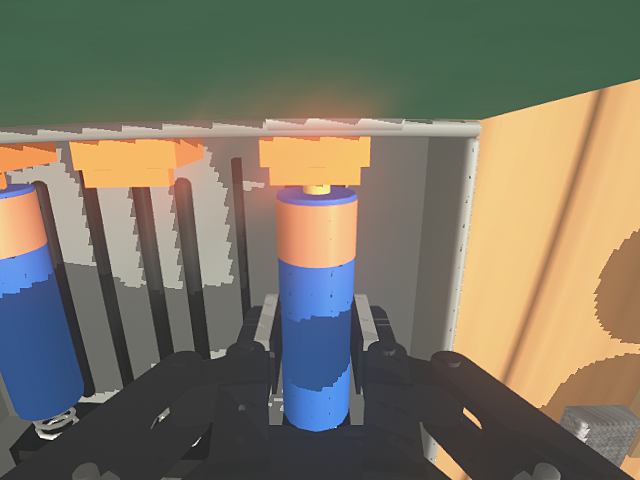

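```bash
python3 -m pendant '[{"slide":[-0.08,0,0],"delta_rot":[0,0,0]},{"slide":[-0.12,0,0],"delta_rot":[0,0,0]},{"slide":[-0.12,0,0],"delta_rot":[0,0,0]}]';python3 -m pendant '[{"slide":[0,0,0],"delta_rot":[0,0,0]},{"slide":[0,0,0],"delta_rot":[0,0,0]},{"slide":[0,0,0],"delta_rot":[0,0,0]},{"slide":[0,-1,0],"delta_rot":[0,0,0]},{"slide":[1,-3,0],"delta_rot":[0,0,0]},{"slide":[3,-5,-1],"delta_rot":[0,0,0]},{"slide":[3,-5,-2],"delta_rot":[0,0,0]},{"slide":[3,-5,-2],"delta_rot":[0,0,0]}]' 46; python3 - <<'E'
from h import *
c=cap('wrist');save(c,'w21.png');np.save('/tmp/w21.npy',c,allow_pickle=True)
E
```

```text
clock: 28.7
tool_pos: [0.6072, 0.1282, 0.091]
orientation: [-1.269, 1.109, -1.112]
ft_force: [-4.3, -3.3, 4.7]
width: 0.0277
clock: 29.5
tool_pos: [0.5665, 0.0463, 0.2182]
orientation: [-1.265, 1.108, -1.117]
ft_force: [0.4, 0.3, 0.8]
width: 0.0459
```

View pics/w21.png

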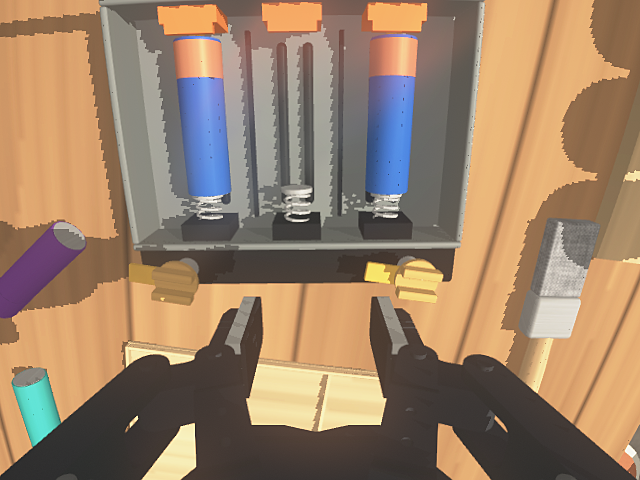

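```bash
python3 - <<'E'
from h import *
c=np.load('/tmp/w21.npy',allow_pickle=True).item();T=np.load('/tmp/box.npy');P=cloud(c)
hsv=cv2.cvtColor(c['image'],cv2.COLOR_RGB2HSV)
B=(P[...,:2]-T[:2,2])@T[:2,:2]
m=(P[...,2]>.0375)&(P[...,2]<.043)&(np.abs(B[...,1])>.04)&(np.abs(B[...,1])<.09)&(B[...,0]<.056)&(B[...,0]>-.06)
for s in (1,-1):
    mm=m&(B[...,1]*s>0);b=B[mm];print(s,len(b),b[:,0].min(),b[:,0].max(),np.polyfit(b[:,0],b[:,1],1),np.percentile(P[mm][:,2],[50,95]))
f=lambda u,v,z:(T[:2,:2].T@(onz(c,u,v,z)[:2]-T[:2,2])).round(4)
print('lip',f(194,32,.0372),f(398,30,.0372),'body end top',f(197,37,.038),f(393,36,.038))
E
```

```text
1 4106 -0.04188006258184252 0.05599757881218044 [0.00843383 0.06225467] [0.03955228 0.0411011 ]
-1 3559 -0.04116946483978125 0.05599949180095851 [-0.00265596 -0.06286432] [0.03896535 0.04050084]
lip [0.0607 0.0614] [ 0.0611 -0.0637] body end top [0.0576 0.0595] [ 0.0575 -0.0606]
```

```bash
python3 - <<'E'
from h import *
T=np.load('/tmp/box.npy')
for p in ((.4157,.2033),(.6432,.2316)): print(T[:2,:2].T@(np.array(p)-T[:2,2]))
rows(bx(-.05,0,.31),down(ZY)); rows(bx(.14,0,.31),down(ZY));rows(bx(.14,0,.228),down(ZY))
E
```

```text
[0.10612064 0.1172068 ]
[ 0.10406445 -0.11203742]
slide [-0.73, -3.74, -0.46] rot [-0.05, -0.02, 0.01] dist mm 96.1 deg 0.3
slide [-8.33, -3.75, -0.48] rot [-0.05, -0.02, 0.01] dist mm 228.8 deg 0.3
slide [-8.34, -0.47, -0.49] rot [-0.05, -0.02, 0.01] dist mm 209.1 deg 0.3
```

```bash
python3 -m pendant '[{"slide":[0,-2,-0.2],"delta_rot":[0,0,0]},{"slide":[-0.7,-3.7,-0.4],"delta_rot":[0,0,0]},{"slide":[-2.5,-3.9,-0.5],"delta_rot":[0,0,0]},{"slide":[-4.3,-3.9,-0.5],"delta_rot":[0,0,0]},{"slide":[-6.1,-3.9,-0.5],"delta_rot":[0,0,0]},{"slide":[-7.9,-3.9,-0.5],"delta_rot":[0,0,0]},{"slide":[-8.5,-3.9,-0.5],"delta_rot":[0,0,0]},{"slide":[-8.5,-3.9,-0.5],"delta_rot":[0,0,0]}]' 0; python3 - <<'E'
from h import *
rows(bx(.14,0,.228),down(ZY))
E
```

```text
clock: 30.35
tool_pos: [0.5257, 0.2597, 0.3109]
orientation: [-1.272, 1.108, -1.107]
ft_force: [0.2, -1.2, 0.5]
width: 0.0001
slide [0.3, 3.32, 0.03] rot [0.01, 0.05, 0.0] dist mm 83.2 deg 0.3
```

```bash
python3 -m pendant '[{"slide":[0.2,1.5,0],"delta_rot":[0,0,0]},{"slide":[0.2,3,0],"delta_rot":[0,0,0]},{"slide":[0.2,3.3,0],"delta_rot":[0,0,0]},{"slide":[0.2,3.3,0],"delta_rot":[0,0,0]}]'; python3 - <<'E'
from h import *
p=tool()[1]
T=np.load('/tmp/box.npy');print(T[:2,:2].T@(p[:2]-T[:2,2]),p[2])
x0=(T[:2,:2].T@(p[:2]-T[:2,2]))[0]*1e3;z0=(p[2]-.073)*1e3
for f in (90,75,60,45,30,20,10,0):
    a=np.radians(f);x=91-110*np.cos(a)+8*np.sin(a);z=46.5+110*np.sin(a)+8*np.cos(a)
    print(f,round((x0-x)/25,2),round((z0-z)/25,2))
E
```

```text
clock: 30.75
tool_pos: [0.5266, 0.2514, 0.228]
orientation: [-1.271, 1.113, -1.111]
ft_force: [0.3, -0.4, 0.9]
width: 0.0003
[0.13913657 0.00093087] 0.22797014426136458
90 1.61 -0.06
75 2.76 0.01
60 3.85 0.37
45 4.81 1.0
30 5.58 1.86
20 5.95 2.53
10 6.2 3.26
0 6.33 4.02
```

```bash
python3 -m pendant '[{"slide":[0.8,0,0],"delta_rot":[0,0,0]},{"slide":[1.6,0,0],"delta_rot":[0,0,0]},{"slide":[2.2,0,0],"delta_rot":[0,0,0]},{"slide":[2.8,0,0],"delta_rot":[0,0,0]},{"slide":[3.3,0.2,0],"delta_rot":[0,0,0]},{"slide":[3.85,0.4,0],"delta_rot":[0,0,0]},{"slide":[3.85,0.4,0],"delta_rot":[0,0,0]}]'; python3 - <<'E'
from h import *
c=cap('scene');save(c,'s30.png')
p=tool()[1]
T=np.load('/tmp/box.npy');print(T[:2,:2].T@(p[:2]-T[:2,2]),p[2])
x0=(T[:2,:2].T@(p[:2]-T[:2,2]))[0]*1e3;z0=(p[2]-.073)*1e3
for f in (60,45,30,20,10,0):
    a=np.radians(f);x=91-110*np.cos(a)+8*np.sin(a);z=46.5+110*np.sin(a)+8*np.cos(a)
    print(f,round((x0-x)/25,2),round((z0-z)/25,2))
E
```

```text
clock: 31.45
tool_pos: [0.5396, 0.1553, 0.2187]
orientation: [-1.269, 1.112, -1.112]
ft_force: [-0.3, 0.1, -0.0]
width: 0.0002
[0.0429142  0.00079044] 0.21886085644965003
60 -0.0 0.0
45 0.96 0.64
30 1.73 1.5
20 2.1 2.17
10 2.35 2.9
0 2.48 3.65
```

View pics/s30.png

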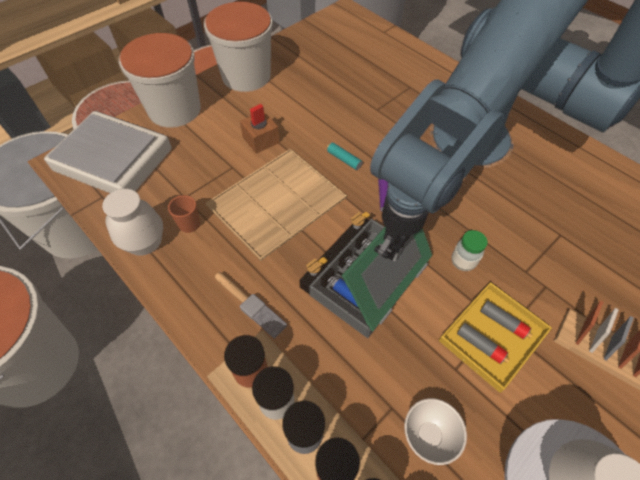

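```bash
python3 -m pendant '[{"slide":[0.5,0.3,0],"delta_rot":[0,0,0]},{"slide":[0.96,0.64,0],"delta_rot":[0,0,0]},{"slide":[1.4,1.1,0],"delta_rot":[0,0,0]},{"slide":[1.73,1.5,0],"delta_rot":[0,0,0]},{"slide":[2.1,2.17,0],"delta_rot":[0,0,0]},{"slide":[2.35,2.9,0],"delta_rot":[0,0,0]},{"slide":[2.45,3.5,0],"delta_rot":[0,0,0]},{"slide":[2.45,3.5,0],"delta_rot":[0,0,0]}]'; python3 -m pendant '[{"slide":[0,0.15,0],"delta_rot":[0,0,0]},{"slide":[0,0.2,0],"delta_rot":[0,0,0]},{"slide":[0,0.2,0],"delta_rot":[0,0,0]}]'
```

```text
clock: 32.3
tool_pos: [0.5461, 0.0958, 0.129]
orientation: [-1.272, 1.115, -1.108]
ft_force: [-0.1, -0.8, 0.1]
width: 0.0003
clock: 32.6
tool_pos: [0.5481, 0.0966, 0.1275]
orientation: [-1.268, 1.109, -1.111]
ft_force: [-0.2, -0.5, -0.3]
width: -0.0004
```

```bash
python3 -m pendant '[{"slide":[0,0.08,0],"delta_rot":[0,0,0]},{"slide":[0,0.12,0],"delta_rot":[0,0,0]},{"slide":[0,0.12,0],"delta_rot":[0,0,0]}]'; python3 - <<'E'
from h import *
c=cap('wrist');save(c,'w31.png');np.save('/tmp/w31.npy',c,allow_pickle=True)
E
```

```text
clock: 32.9
tool_pos: [0.5486, 0.0967, 0.127]
orientation: [-1.269, 1.109, -1.111]
ft_force: [-8.3, 0.4, 17.7]
width: -0.0003
```

View pics/w31.png

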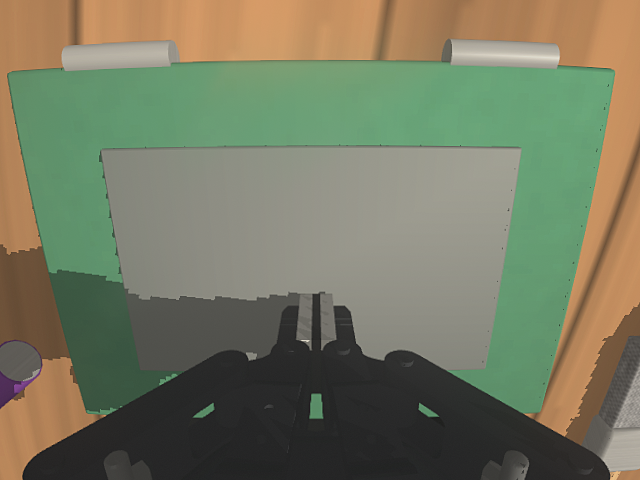

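```bash
python3 - <<'E'
from h import *
rows(bx(-.165,0,.23),down(ZY))
E
python3 -m pendant '[{"slide":[0,-1.5,0],"delta_rot":[0,0,0]},{"slide":[0.5,-3,0],"delta_rot":[0,0,0]},{"slide":[2.2,-4.1,0],"delta_rot":[0,0,0]},{"slide":[3.9,-4.1,0],"delta_rot":[0,0,0]},{"slide":[5.5,-4.1,0],"delta_rot":[0,0,0]},{"slide":[5.8,-4.1,0],"delta_rot":[0,0,0]},{"slide":[5.8,-4.1,0],"delta_rot":[0,0,0]}]' 30; python3 - <<'E'
from h import *
c=cap('wrist');save(c,'w32.png');np.save('/tmp/w32.npy',c,allow_pickle=True)
print(tool()[1])
E
```

```text
slide [5.91, -4.12, -0.02] rot [-0.01, 0.01, 0.0] dist mm 180.2 deg 0.1
clock: 33.65
tool_pos: [0.5672, -0.0483, 0.2269]
orientation: [-1.267, 1.111, -1.113]
ft_force: [-0.2, -0.0, -0.1]
width: 0.0297
[ 0.56696847 -0.04712032  0.22661074]
```

View pics/w32.png

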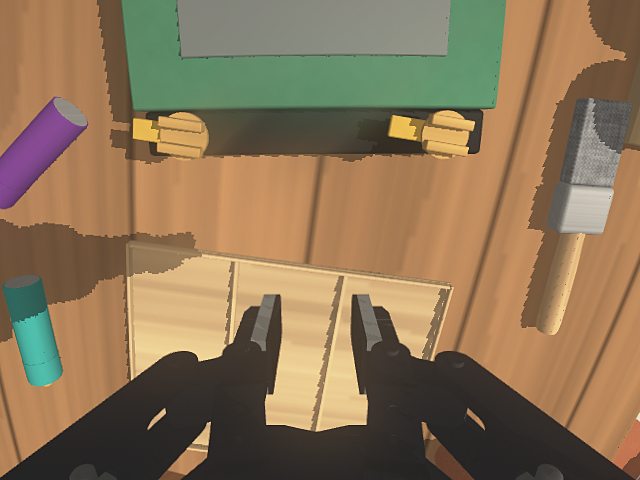

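```bash
python3 - <<'E'
from h import *
c=np.load('/tmp/w32.npy',allow_pickle=True).item()
z=np.hstack([cv2.resize(c['image'][100:170,125:225],(400,280),interpolation=cv2.INTER_CUBIC),cv2.resize(c['image'][100:170,385:485],(400,280),interpolation=cv2.INTER_CUBIC)]);cv2.imwrite('pics/w32z.png',z[:,:,::-1])
P=cloud(c)
print('lid z',[P[v,u].round(4).tolist() for u,v in ((250,80),(400,80),(320,100),(150,90),(490,90),(320,20))])
T=np.load('/tmp/box.npy')
for y in (-.08,.08): print(proj(c,bx(-.096,y,.064)),proj(c,bx(-.096,y,.073)))
for n,m in (('l',(slice(105,165),slice(125,225))),('r',(slice(105,165),slice(385,485)))):
    q=P[m].reshape(-1,3);q=q[(q[:,2]>.0695)&(q[:,2]<.0765)];b=(q[:,:2]-T[:2,2])@T[:2,:2]
    (cx,cy),r=cv2.minEnclosingCircle((b*1000).astype(np.float32));print(n,len(q),(cx,cy),r,np.median(q[:,2]),b.min(0),b.max(0))
E
```

```text
lid z [[0.5152, 0.0467, 0.0555], [0.6056, 0.0588, 0.0545], [0.5588, 0.0405, 0.0546], [0.4537, 0.034, 0.0546], [0.6628, 0.0617, 0.0537], [0.5529, 0.085, 0.0559]]
[[445.85614036 137.76574984]] [[450.93242167 138.60423165]]
[[184.11748647 138.40606629]] [[179.02350063 139.27019182]]
l 962 (-94.6541748046875, 80.24345397949219) 16.35658073425293 0.07278318813699035 [-0.10719011  0.06611954] [-0.08255534  0.095041  ]
r 929 (-93.88059997558594, -79.02716827392578) 16.300485610961914 0.07285226283545085 [-0.10626589 -0.09364726] [-0.08219741 -0.06471747]
```

View pics/w32z.png

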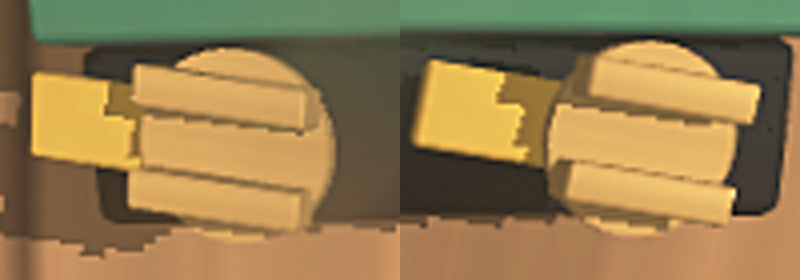

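```bash
cat >> h.py <<'E'
def slotfit(c,y0,r=.022,zlo=.0695):
    P=cloud(c);q=P.reshape(-1,3);ctr=bx(-.0945,y0,0)[:2]
    q=q[(q[:,2]>zlo)&(q[:,2]<.0775)&(np.hypot(*(q[:,:2]-ctr).T)<r)]
    best=None
    for yaw in np.arange(-100,60,1.):
        a=np.radians(yaw+187.6);d=np.array([np.cos(a),np.sin(a)]);n=np.array([-d[1],d[0]])
        pp=np.sort((q[:,:2]-ctr)@n)
        # largest gap
        g=np.diff(pp);ok=(pp[:-1]>-.012)&(pp[1:]<.012);g=np.where(ok,g,0);i=g.argmax()
        if best is None or g[i]>best[0]: best=(g[i],yaw,(pp[i]+pp[i+1])/2,n,d)
    G,yaw,off,n,d=best
    al=(q[:,:2]-ctr)@d
    cen=ctr+off*n+d*(al.min()+al.max())/2
    return G,yaw,cen,al.max()-al.min(),len(q)
E
python3 - <<'E'
from h import *
c=np.load('/tmp/w32.npy',allow_pickle=True).item();T=np.load('/tmp/box.npy')
for y in (.0805,-.079):
    G,yaw,cen,L,n=slotfit(c,y);print(G,'yaw rel box y (ccw+)',yaw,cen,T[:2,:2].T@(cen-T[:2,2]),L,n)
E
```

```text
0.008386896061707321 yaw rel box y (ccw+) -10.0 [0.47876472 0.00901138] [-0.09480506  0.08040887] 0.026898304730454396 962
0.008657972919949571 yaw rel box y (ccw+) -9.0 [0.63684294 0.03089112] [-0.09403779 -0.07917452] 0.02636002303025254 929
```

```bash
python3 - <<'E'
from h import *
c=np.load('/tmp/top6.npy',allow_pickle=True).item()
k=onz(c,506.4,291.8,.116);print(k)
for u,v in ((605,390),(765,410),(750,560),(592,535)): print(onz(c,335+u/4.2,175+v/4,.06))
rows([k[0],k[1],.30],down(np.radians(60)))
E
```

```text
[ 0.4427116 -0.3896672  0.116    ]
[ 0.48363396 -0.35880203  0.06      ]
[ 0.47281671 -0.43444964  0.06      ]
[ 0.39935313 -0.42258653  0.06      ]
[ 0.41254982 -0.34874431  0.06      ]
slide [12.92, -2.95, -6.73] rot [-0.01, -10.48, -0.0] dist mm 371.7 deg 52.4
```

```bash
python3 -m pendant '[{"slide":[1.8,-1,-0.9],"delta_rot":[0,-1.5,0]},{"slide":[3.5,-2,-1.8],"delta_rot":[0,-3,0]},{"slide":[5.2,-2.95,-2.7],"delta_rot":[0,-4.5,0]},{"slide":[6.9,-2.95,-3.6],"delta_rot":[0,-6,0]},{"slide":[8.6,-2.95,-4.5],"delta_rot":[0,-7.5,0]},{"slide":[10.3,-2.95,-5.4],"delta_rot":[0,-9,0]},{"slide":[11.8,-2.95,-6.1],"delta_rot":[0,-10.48,0]},{"slide":[12.9,-2.95,-6.7],"delta_rot":[0,-10.48,0]}]'; python3 - <<'E'
from h import *
rows([.4427,-.390,.30],down(np.radians(87)))
print(robot.state()['q'].round(2))
E
```

```text
clock: 34.5
tool_pos: [0.4435, -0.3903, 0.3001]
orientation: [-1.532, 0.407, -0.409]
ft_force: [-0.8, 0.7, 0.1]
width: 0.0299
slide [-0.03, 0.0, -0.0] rot [-0.0, -5.37, 0.01] dist mm 0.8 deg 26.8
[-0.91  0.11  1.72  0.    1.31 -1.96]
```

```bash
python3 -m pendant '[{"slide":[0,0,0],"delta_rot":[0,-1.6,0]},{"slide":[0,0,0],"delta_rot":[0,-3.2,0]},{"slide":[0,0,0],"delta_rot":[0,-4.8,0]},{"slide":[0,0,0],"delta_rot":[0,-5.4,0]},{"slide":[0,0,0],"delta_rot":[0,-5.4,0]}]'; python3 - <<'E'
from h import *
c=cap('wrist');save(c,'w33.png');np.save('/tmp/w33.npy',c,allow_pickle=True)
E
```

```text
clock: 35.0
tool_pos: [0.4447, -0.3877, 0.2999]
orientation: [-1.569, 0.039, -0.04]
ft_force: [0.1, -0.3, 0.1]
width: 0.03
```

View pics/w33.png

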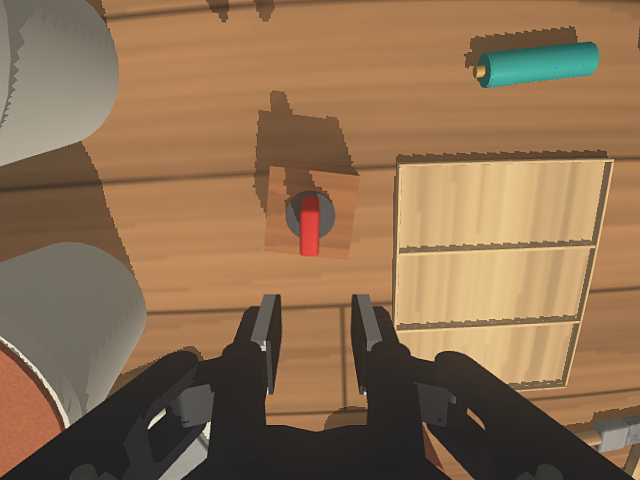

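```bash
python3 - <<'E'
from h import *
c=np.load('/tmp/w33.npy',allow_pickle=True).item();P=cloud(c)
q=P.reshape(-1,3);q=q[(q[:,2]>.110)&(q[:,2]<.124)&(np.hypot(q[:,0]-.4427,q[:,1]+.39)<.04)]
(cx,cy),wh,a=cv2.minAreaRect((q[:,:2]*1000).astype(np.float32));print(len(q),cx,cy,wh,a,np.median(q[:,2]))
b=cv2.boxPoints(((cx,cy),wh,a));print(b)
# collar
q=P.reshape(-1,3);q=q[(q[:,2]>.0635)&(q[:,2]<.071)&(np.hypot(q[:,0]-.4427,q[:,1]+.39)<.04)]
print(cv2.minEnclosingCircle((q[:,:2]*1000).astype(np.float32)),np.median(q[:,2]))
q=P.reshape(-1,3);q=q[(q[:,2]>.055)&(q[:,2]<.0635)&(np.hypot(q[:,0]-.4427,q[:,1]+.39)<.06)]
print(cv2.minAreaRect((q[:,:2]*1000).astype(np.float32)),np.median(q[:,2]))
E
```

```text
949 444.1686096191406 -394.0396423339844 (13.927952766418457, 35.19717025756836) 86.57595825195312 0.11566572299886374
[[ 426.18552 -399.9401 ]
 [ 461.31985 -402.04227]
 [ 462.1517  -388.1392 ]
 [ 427.01736 -386.03702]]
((444.8168029785156, -394.2335205078125), 21.277151107788086) 0.06604507162850501
((444.844482421875, -394.14569091796875), (75.49519348144531, 75.82283782958984), 80.74842071533203) 0.06004889594084417
```

```bash
python3 - <<'E'
from h import *
rows([.4444,-.3941,.145],down(np.radians(86.6)))
E
```

```text
slide [0.0, 6.2, -0.25] rot [-0.01, 0.09, 0.01] dist mm 155.1 deg 0.5
```

```bash
python3 -m pendant '[{"slide":[0,1.5,-0.25],"delta_rot":[0,0.1,0]},{"slide":[0,3,-0.25],"delta_rot":[0,0.1,0]},{"slide":[0,4,-0.25],"delta_rot":[0,0.1,0]},{"slide":[0,5,-0.25],"delta_rot":[0,0.1,0]},{"slide":[0,6.2,-0.25],"delta_rot":[0,0.1,0]},{"slide":[0,6.2,-0.25],"delta_rot":[0,0.1,0]},{"slide":[0,6.2,-0.25],"delta_rot":[0,0.1,0]}]' 40; python3 - <<'E'
from h import *
rows([.4444,-.3941,.145],down(np.radians(86.6)))
E
```

```text
clock: 35.75
tool_pos: [0.4439, -0.3949, 0.1453]
orientation: [-1.569, 0.047, -0.048]
ft_force: [0.4, -0.1, 0.5]
width: 0.0401
slide [0.02, 0.01, 0.03] rot [-0.01, -0.01, 0.01] dist mm 1.0 deg 0.1
```

```bash
python3 -m pendant '[{"slide":[0,0,0],"delta_rot":[0,0,0]},{"slide":[0,0,0],"delta_rot":[0,0,0]},{"slide":[0,0,0],"delta_rot":[0,0,0]},{"slide":[0,0,0],"delta_rot":[0,0,0]},{"slide":[0,0,0],"delta_rot":[0,0,0]}]' 4; python3 -m pendant '[{"slide":[0,-1,0],"delta_rot":[0,0,0]},{"slide":[0,-2,0],"delta_rot":[0,0,0]},{"slide":[0,-3,0],"delta_rot":[0,0,0]},{"slide":[0,-4,0],"delta_rot":[0,0,0]},{"slide":[0,-5,0],"delta_rot":[0,0,0]},{"slide":[0,-5.2,0],"delta_rot":[0,0,0]}]'; python3 - <<'E'
from h import *
c=cap('wrist');save(c,'w34.png');np.save('/tmp/w34.npy',c,allow_pickle=True)
c=cap('scene');save(c,'s34.png');np.save('/tmp/s34.npy',c,allow_pickle=True)
E
```

```text
clock: 36.25
tool_pos: [0.4445, -0.3963, 0.1475]
orientation: [-1.572, 0.045, -0.051]
ft_force: [0.0, 1.2, 6.8]
width: 0.0132
clock: 36.85
tool_pos: [0.4443, -0.3966, 0.2791]
orientation: [-1.575, 0.044, -0.052]
ft_force: [0.0, -0.0, -0.7]
width: 0.0134
```

View pics/w34.png

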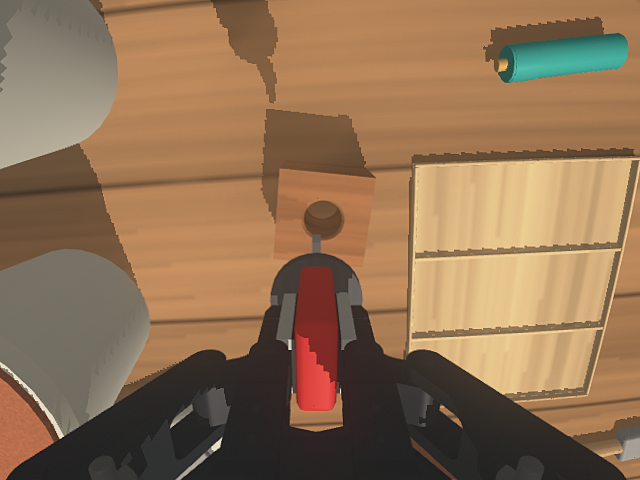

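View pics/s34.png

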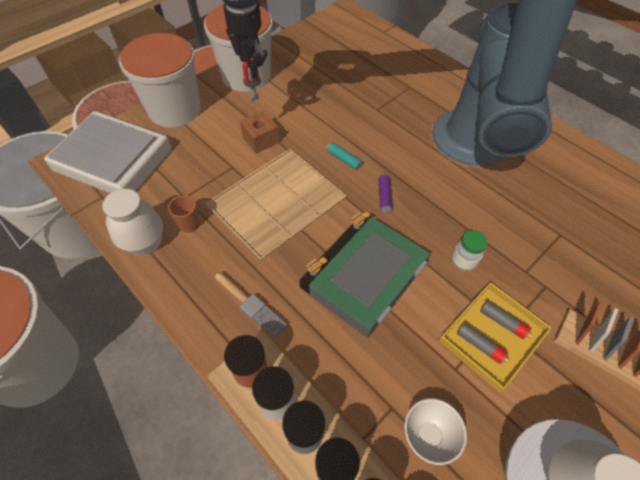

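```bash
python3 - <<'E'
from h import *
c=np.load('/tmp/w34.npy',allow_pickle=True).item()
Tc=np.array(c['T_tool_cam']);h=c.copy();h['W']=Tc;P=cloud(h)  # tool coords
im=c['image'].astype(int);red=(im[...,0]>110)&(im[...,1]<60)&(im[...,2]<60)
q=P[red];q=q[~np.isnan(q[:,0])]
print(len(q),np.percentile(q,[1,5,50,95,99],axis=0).round(4))
top=q[(q[:,1]<np.percentile(q[:,1],5)+.004)]
print(cv2.minAreaRect((top[:,[0,2]]*1000).astype(np.float32)),np.median(top[:,1]))
z=np.zeros(P.shape[:2],bool);z[240:320,260:375]=1
g=P[z&~red];g=g[(g[:,1]>.055)&(g[:,1]<.12)];print(np.histogram(g[:,1],bins=np.arange(.055,.12,.005)))
col=P[z&~red];col=col[(col[:,1]>.076)&(col[:,1]<.09)];print(len(col),cv2.minEnclosingCircle((col[:,[0,2]]*1000).astype(np.float32)),col[:,0].min(),col[:,2].min(),col[:,2].max(),np.median(col[:,1]))
bl=P[232:256,305:330].reshape(-1,3);bl=bl[(bl[:,1]>.1)&(bl[:,1]<.16)];print('blade',bl.mean(0),bl.min(0),bl.max(0))
E
```

```text
3944 [[-0.0189  0.0307 -0.0079]
 [-0.0187  0.0311 -0.0074]
 [-0.0172  0.034  -0.0009]
 [ 0.0056  0.0715  0.0049]
 [ 0.0138  0.0771  0.0054]]
((-1.3425445556640625, -1.2721996307373047), (36.01531219482422, 13.848540306091309), 0.39176514744758606) 0.03206358504320747
(array([ 393,  360,  145,    6,   24, 2100,  155,    0,    0,    0,    0,
          0]), array([0.055, 0.06 , 0.065, 0.07 , 0.075, 0.08 , 0.085, 0.09 , 0.095,
       0.1  , 0.105, 0.11 , 0.115]))
2278 ((-1.5991711616516113, -1.2319953441619873), 20.932172775268555) -0.021721722512254828 -0.02212148632352102 0.01966886040051751 0.08160341036354136
blade [-0.01055833  0.1312249  -0.00129481] [-0.01281549  0.12744456 -0.0035873 ] [-0.00612795  0.14271454  0.0010596 ]
```

```bash
python3 - <<'E'
from h import *
c=np.load('/tmp/w34.npy',allow_pickle=True).item()
im=c['image'].astype(int);red=(im[...,0]>90)&(im[...,1]<70)&(im[...,2]<70)
for v in (275,290,320,350,380,400): 
    u=np.nonzero(red[v,250:400])[0]+250;print(v,u.min(),u.max(),c['depth'][v,(u.min()+u.max())//2])
print(np.array(c['T_tool_cam']))
z=cv2.resize(c['image'][200:440,220:420],None,fx=3,fy=2.4,interpolation=cv2.INTER_NEAREST);cv2.imwrite('pics/w34z.png',z[:,:,::-1])
E
```

```text
275 300 332 0.15167733
290 298 333 0.13892889
320 295 336 0.11804329
350 295 336 0.11817695
380 296 336 0.12290525
400 297 335 0.12533416
[[ 4.17170276e-04  9.50025294e-01  3.12172655e-01 -7.93793568e-02]
 [ 5.42251860e-04 -3.12172851e-01  9.50025167e-01 -6.99227168e-02]
 [ 9.99999766e-01 -2.27046058e-04 -6.45382217e-04 -1.14875554e-03]
 [ 0.00000000e+00  0.00000000e+00  0.00000000e+00  1.00000000e+00]]
```

View pics/w34z.png

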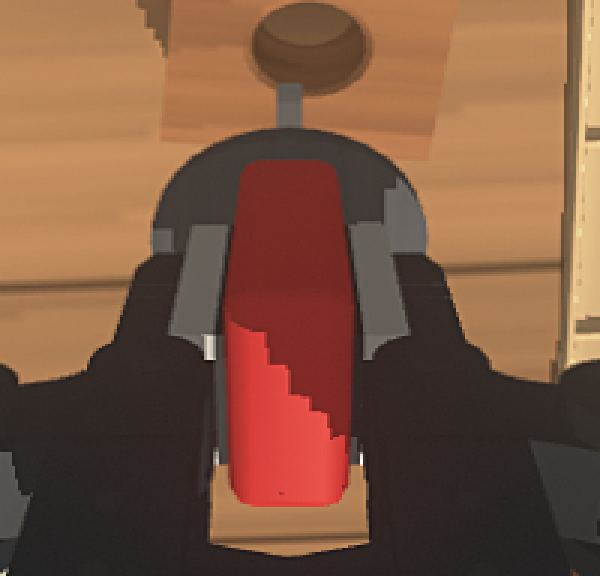

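```bash
python3 - <<'E'
from h import *
for n in ['wrist','w1','w7','w8','w15','w21','w31','w32','w33','w34']:
    c=np.load(f'/tmp/{n}.npy',allow_pickle=True).item();T=np.array(c['T_tool_cam']);print(n,T[:3,3].round(4),R.from_matrix(T[:3,:3]).as_rotvec().round(4),c['mtx'][0,[0,2]].round(2))
E
```

```text
wrist [-0.0804 -0.0699  0.0013] [-1.4386 -1.0414 -1.4387] [373.11 315.86]
w1 [-0.0788 -0.0699  0.0005] [-1.4394 -1.0413 -1.439 ] [373.11 315.86]
w7 [-0.079  -0.0699  0.0008] [-1.4392 -1.0412 -1.439 ] [373.11 315.86]
w8 [-0.0788 -0.0699  0.0004] [-1.4394 -1.0413 -1.439 ] [373.11 315.86]
w15 [-0.0814 -0.0699 -0.0003] [-1.4388 -1.0423 -1.4381] [373.11 315.86]
w21 [-0.0788 -0.0699  0.0005] [-1.4394 -1.0413 -1.439 ] [373.11 315.86]
w31 [-0.0788 -0.0699  0.0004] [-1.4394 -1.0413 -1.439 ] [373.11 315.86]
w32 [-0.0788 -0.0699  0.0005] [-1.4394 -1.0413 -1.439 ] [373.11 315.86]
w33 [-0.0794 -0.0699 -0.0012] [-1.4397 -1.0421 -1.4386] [373.11 315.86]
w34 [-0.0794 -0.0699 -0.0011] [-1.4397 -1.0421 -1.4386] [373.11 315.86]
```

```bash
cat >> h.py <<'E'
S={2:np.array([.4781,.0102]),1:np.array([.6361,.0321])}
def keyat(s,zyaw,tipz,K=(-.0015,.1428,0)):
    rot=down(np.radians(zyaw));return np.r_[s,tipz]-rot.apply(np.array(K)),rot
E
python3 - <<'E'
from h import *
rows(*keyat(S[2],87.7,.11));print(keyat(S[2],87.7,.11)[0])
E
```

```text
slide [0.45, 0.91, 16.29] rot [0.02, -0.24, 0.03] dist mm 408.1 deg 1.2
[0.47959879 0.0101398  0.2528    ]
```

```bash
python3 -m pendant '[{"slide":[0,0,2],"delta_rot":[0,-0.2,0]},{"slide":[0.1,0,4],"delta_rot":[0,-0.2,0]},{"slide":[0.2,0,6],"delta_rot":[0,-0.2,0]},{"slide":[0.3,0,8],"delta_rot":[0,-0.2,0]},{"slide":[0.4,0,10],"delta_rot":[0,-0.2,0]},{"slide":[0.45,0.2,12],"delta_rot":[0,-0.2,0]},{"slide":[0.45,0.6,14],"delta_rot":[0,-0.2,0]},{"slide":[0.45,0.9,16],"delta_rot":[0,-0.2,0]}]';python3 -m pendant '[{"slide":[0,0,0.3],"delta_rot":[0,0,0]},{"slide":[0,0,0.3],"delta_rot":[0,0,0]},{"slide":[0,0,0.3],"delta_rot":[0,0,0]}]'; python3 - <<'E'
from h import *
rows(*keyat(S[2],87.7,.11))
c=cap('wrist');save(c,'w35.png');np.save('/tmp/w35.npy',c,allow_pickle=True)
s=cap('scene');z=cv2.resize(s['image'][180:330,280:440],None,fx=4,fy=4,interpolation=cv2.INTER_CUBIC);cv2.imwrite('pics/s35z.png',z[:,:,::-1])
E
```

```text
clock: 37.75
tool_pos: [0.4776, 0.0032, 0.2508]
orientation: [-1.57, 0.036, -0.033]
ft_force: [0.6, 0.3, -1.4]
width: 0.0135
clock: 38.05
tool_pos: [0.479, 0.0079, 0.2524]
orientation: [-1.571, 0.034, -0.034]
ft_force: [-0.1, -0.1, -0.3]
width: 0.013
slide [0.02, -0.02, 0.09] rot [0.0, -0.04, -0.0] dist mm 2.4 deg 0.2
```

View pics/w35.png

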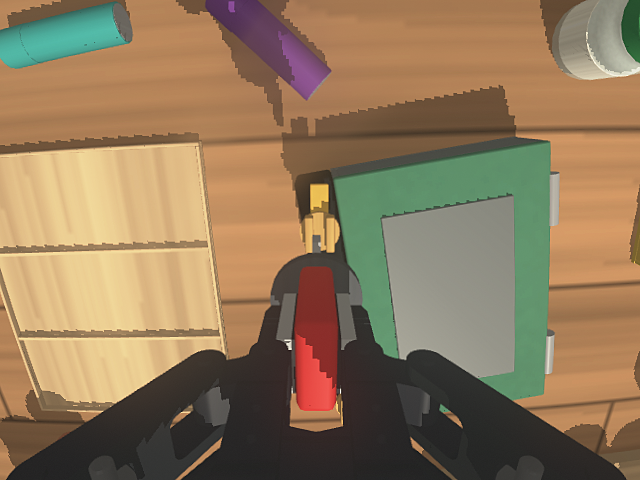

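View pics/s35z.png

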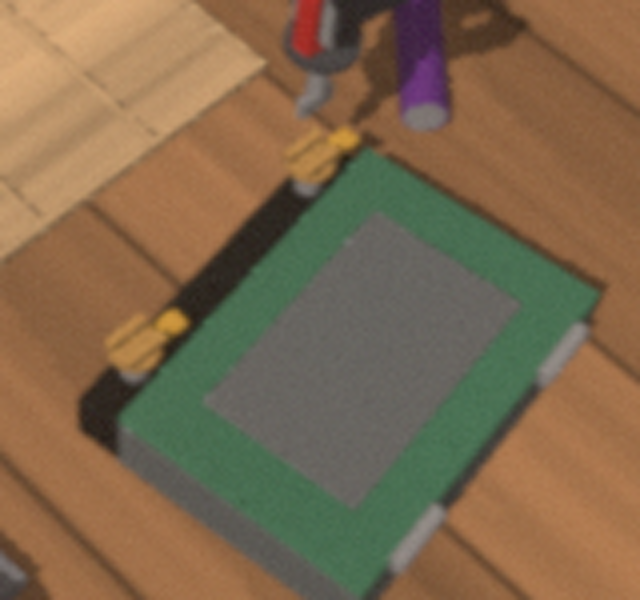

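```bash
python3 - <<'E'
from h import *
c=np.load('/tmp/w35.npy',allow_pickle=True).item()
z=cv2.resize(c['image'][170:280,270:370],None,fx=6,fy=5.4,interpolation=cv2.INTER_NEAREST);cv2.imwrite('pics/w35z.png',z[:,:,::-1])
h=c.copy();h['W']=np.eye(4)
T=np.array(c['T_tool_cam']);T[:3,3]=[-.0801,-.0699,0];h['W']=T;P=cloud(h)
q=P[170:262,290:350].reshape(-1,3);b=q[(q[:,1]>.174)&(q[:,1]<.184)];print(len(b),b.min(0),b.max(0),np.median(b[:,1]))
for zc in np.arange(-.012,.013,.001): print(round(zc,4),((b[:,2]>=zc)&(b[:,2]<zc+.001)).sum(),end=' | ')
q=P[225:262,300:335].reshape(-1,3);k=q[(q[:,1]>.12)&(q[:,1]<.15)];print('\nblade',k.min(0),k.max(0),k.mean(0))
E
```

```text
578 [-0.01430235  0.17742061 -0.00852199] [0.0117619  0.18390588 0.01206158] 0.17951089747166604
-0.012 0 | -0.011 0 | -0.01 0 | -0.009 15 | -0.008 69 | -0.007 40 | -0.006 47 | -0.005 62 | -0.004 37 | -0.003 18 | -0.002 0 | -0.001 0 | 0.0 0 | 0.001 0 | 0.002 0 | 0.003 0 | 0.004 0 | 0.005 0 | 0.006 27 | 0.007 46 | 0.008 49 | 0.009 58 | 0.01 40 | 0.011 67 | 0.012 3 | 
blade [-0.01376428  0.12707641 -0.0028951 ] [-0.00652463  0.14270501  0.0022057 ] [-0.01128283  0.13113836 -0.00016421]
```

View pics/w35z.png

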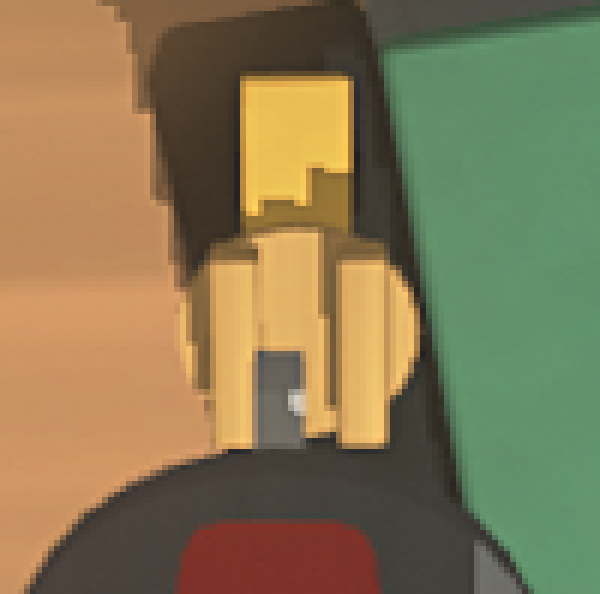

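```bash
python3 -m pendant '[{"slide":[0.02,0.4,0.1],"delta_rot":[0,0,0]},{"slide":[0.02,0.9,0.1],"delta_rot":[0,0,0]},{"slide":[0.02,1.2,0.1],"delta_rot":[0,0,0]},{"slide":[0.02,1.4,0.1],"delta_rot":[0,0,0]},{"slide":[0.02,1.55,0.1],"delta_rot":[0,0,0]},{"slide":[0.02,1.7,0.1],"delta_rot":[0,0,0]},{"slide":[0.02,1.7,0.1],"delta_rot":[0,0,0]}]'; python3 - <<'E'
from h import *
rows(*keyat(S[2],87.7,.0655));print(robot.state()['moment'])
E
```

```text
clock: 38.85
tool_pos: [0.4797, 0.0111, 0.2102]
orientation: [-1.57, 0.034, -0.034]
ft_force: [0.3, -0.1, -1.5]
width: 0.0131
slide [-0.0, 0.08, -0.04] rot [-0.0, -0.03, 0.0] dist mm 2.1 deg 0.2
[ 0.03298465 -0.02822733  0.01194602]
```

```bash
python3 - <<'E'
from h import *
for a in (87.7,79,71,63,55,47,39,31,23,15,7,5): print(a,end=' ');rows(*keyat(S[2],a,.0655))
E
```

```text
87.7 slide [-0.0, 0.08, -0.04] rot [-0.0, -0.03, 0.0] dist mm 2.1 deg 0.2
79 slide [-0.0, 0.08, -0.05] rot [-0.0, 1.71, 0.0] dist mm 2.2 deg 8.5
71 slide [-0.0, 0.08, -0.06] rot [-0.0, 3.31, 0.0] dist mm 2.3 deg 16.5
63 slide [-0.01, 0.08, -0.06] rot [-0.0, 4.91, 0.0] dist mm 2.5 deg 24.5
55 slide [-0.01, 0.08, -0.07] rot [-0.0, 6.51, 0.0] dist mm 2.6 deg 32.5
47 slide [-0.02, 0.08, -0.08] rot [-0.0, 8.11, 0.0] dist mm 2.7 deg 40.5
39 slide [-0.02, 0.08, -0.08] rot [-0.0, 9.71, 0.0] dist mm 2.9 deg 48.5
31 slide [-0.03, 0.08, -0.09] rot [-0.01, 11.31, 0.0] dist mm 3.0 deg 56.5
23 slide [-0.04, 0.08, -0.09] rot [-0.01, 12.91, 0.0] dist mm 3.1 deg 64.5
15 slide [-0.04, 0.08, -0.1] rot [-0.01, 14.51, 0.0] dist mm 3.2 deg 72.5
7 slide [-0.05, 0.08, -0.1] rot [-0.01, 16.11, 0.0] dist mm 3.3 deg 80.5
5 slide [-0.05, 0.08, -0.1] rot [-0.01, 16.51, 0.0] dist mm 3.4 deg 82.5
```

```bash
python3 -m pendant '[{"slide":[0,0.08,-0.04],"delta_rot":[0,0,0]},{"slide":[0,0.08,-0.04],"delta_rot":[0,1.5,0]},{"slide":[0,0.08,-0.05],"delta_rot":[0,3,0]},{"slide":[-0.01,0.08,-0.06],"delta_rot":[0,4.5,0]},{"slide":[-0.01,0.08,-0.07],"delta_rot":[0,6,0]},{"slide":[-0.02,0.08,-0.08],"delta_rot":[0,7.5,0]},{"slide":[-0.02,0.08,-0.08],"delta_rot":[0,9,0]},{"slide":[-0.02,0.08,-0.08],"delta_rot":[0,9,0]}]'; python3 - <<'E'
from h import *
for a in (39,31,23,15,7,5): print(a,end=' ');rows(*keyat(S[2],a,.0655))
print(robot.state()['moment'],robot.state()['q'])
c=cap('wrist');save(c,'w36.png')
E
```

```text
clock: 39.65
tool_pos: [0.4793, 0.009, 0.2088]
orientation: [-1.472, 0.646, -0.648]
ft_force: [-0.1, -0.2, -1.2]
width: 0.0133
39 slide [-0.01, 0.02, -0.01] rot [-0.01, 0.71, 0.01] dist mm 0.5 deg 3.6
31 slide [-0.01, 0.02, -0.01] rot [-0.01, 2.31, 0.01] dist mm 0.6 deg 11.6
23 slide [-0.01, 0.02, -0.02] rot [-0.01, 3.91, 0.01] dist mm 0.8 deg 19.6
15 slide [-0.02, 0.02, -0.03] rot [-0.01, 5.51, 0.01] dist mm 1.0 deg 27.6
7 slide [-0.02, 0.02, -0.04] rot [-0.01, 7.11, 0.01] dist mm 1.2 deg 35.6
5 slide [-0.02, 0.02, -0.04] rot [-0.01, 7.51, 0.01] dist mm 1.2 deg 37.6
[-0.09196759  0.01491586  0.02688772] [-2.18426926e-01 -4.89068423e-02  2.06026895e+00  3.88111104e-05
  1.12884625e+00 -9.61136769e-01]
```

View pics/w36.png

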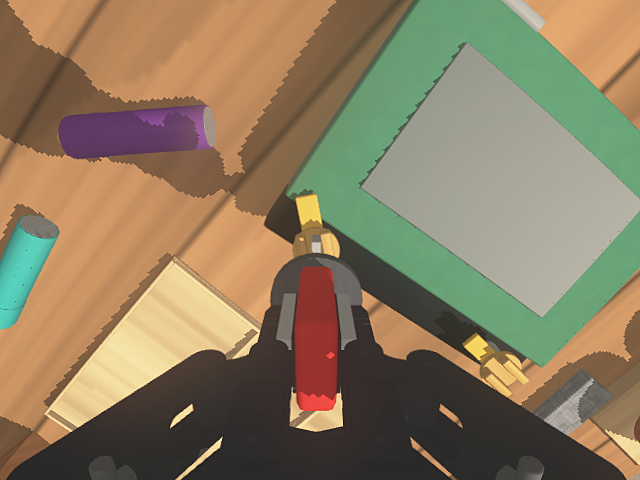

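Lock 2's tongue is turning with the key and swinging over the lid. Continuing to the stop.

```bash
python3 -m pendant '[{"slide":[0,0,0],"delta_rot":[0,1.5,0]},{"slide":[0,0,0],"delta_rot":[0,3,0]},{"slide":[-0.01,0,-0.02],"delta_rot":[0,4.5,0]},{"slide":[-0.02,0,-0.03],"delta_rot":[0,5.7,0]},{"slide":[-0.02,0,-0.03],"delta_rot":[0,5.7,0]}]'; python3 - <<'E'
from h import *
for a in (15,7,5): print(a,end=' ');rows(*keyat(S[2],a,.0655))
print(robot.state()['moment'])
E
python3 -m pendant '[{"slide":[0,0,0],"delta_rot":[0,0.8,0]},{"slide":[0,0,0],"delta_rot":[0,1.5,0]},{"slide":[0,0,0],"delta_rot":[0,1.5,0]}]'; python3 - <<'E'
from h import *
for a in (15,7,5): print(a,end=' ');rows(*keyat(S[2],a,.0655))
print(robot.state()['moment'])
c=cap('wrist');save(c,'w37.png')
E
```

```text
clock: 40.2
tool_pos: [0.4784, 0.0087, 0.2088]
orientation: [-1.316, 1.024, -1.026]
ft_force: [-0.9, -1.0, -1.7]
width: 0.0134
15 slide [-0.0, 0.02, 0.0] rot [-0.01, -0.16, 0.01] dist mm 0.5 deg 0.8
7 slide [-0.0, 0.02, -0.01] rot [-0.01, 1.44, 0.01] dist mm 0.5 deg 7.2
5 slide [-0.0, 0.02, -0.01] rot [-0.01, 1.84, 0.01] dist mm 0.5 deg 9.2
[-0.34778621  0.10012257 -0.02364083]
clock: 40.5
tool_pos: [0.4783, 0.0087, 0.2087]
orientation: [-1.262, 1.121, -1.123]
ft_force: [-1.5, -1.6, 0.4]
width: 0.0129
15 slide [0.0, 0.02, 0.01] rot [-0.01, -1.65, 0.01] dist mm 0.4 deg 8.3
7 slide [0.0, 0.02, -0.0] rot [-0.01, -0.05, 0.01] dist mm 0.4 deg 0.3
5 slide [0.0, 0.02, -0.0] rot [-0.01, 0.35, 0.01] dist mm 0.4 deg 1.7
[-0.42191515  0.24271052  0.08233156]
```

View pics/w37.png

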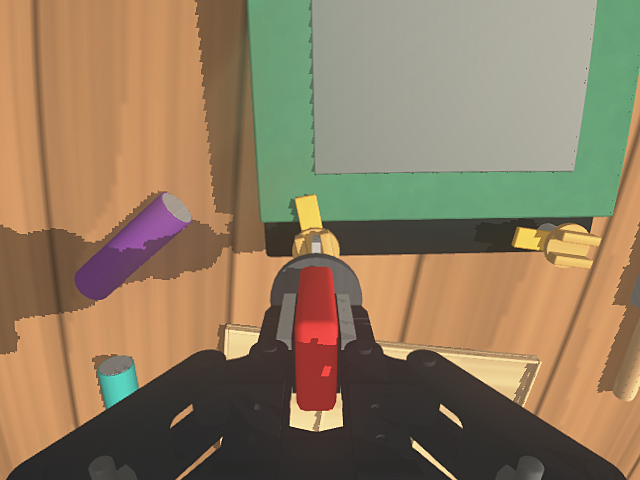

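```bash
python3 -m pendant '[{"slide":[0,0,0],"delta_rot":[0,0.5,0]},{"slide":[0,0,0],"delta_rot":[0,0.9,0]},{"slide":[0,0,0],"delta_rot":[0,0.9,0]}]'; python3 - <<'E'
from h import *
rows(*keyat(S[2],5,.0655))
print(robot.state()['moment'])
E
```

```text
clock: 40.85
tool_pos: [0.4783, 0.0088, 0.2087]
orientation: [-1.227, 1.18, -1.181]
ft_force: [-1.4, -3.4, 1.1]
width: 0.0134
slide [0.0, 0.02, -0.0] rot [-0.0, -0.56, 0.01] dist mm 0.4 deg 2.8
[-0.58230884  0.38656334  0.14121737]
```

```bash
python3 -m pendant '[{"slide":[0,0,0],"delta_rot":[0,-1.5,0]},{"slide":[0,0,0],"delta_rot":[0,-1.9,0]},{"slide":[0,-0.5,0],"delta_rot":[0,-1.9,0]},{"slide":[0,-1,0],"delta_rot":[0,-1.9,0]},{"slide":[0,-1.8,0],"delta_rot":[0,-1.9,0]},{"slide":[0,-2.5,0],"delta_rot":[0,-1.9,0]},{"slide":[0,-2.5,0],"delta_rot":[0,-1.9,0]}]'; python3 - <<'E'
from h import *
c=cap('wrist');save(c,'w38.png');np.save('/tmp/w38.npy',c,allow_pickle=True)
h=c.copy();Tn=np.array(c['T_tool_cam']);Tn[:3,3]=[-.0801,-.0699,0]
r,p=tool();M=np.eye(4);M[:3,:3]=r.as_matrix();M[:3,3]=p;h['W']=M@Tn
print(slotfit(h,-.078))
rows(*keyat(S[1],60,.12)); rows(*keyat(S[1],88.6,.11))
E
```

```text
clock: 41.55
tool_pos: [0.4801, 0.0087, 0.2753]
orientation: [-1.293, 1.052, -1.065]
ft_force: [0.2, -0.7, -1.1]
width: 0.0135
(np.float64(0.009079482789133876), np.float64(-9.0), array([0.63441597, 0.03231388]), np.float64(0.02645737113418395), 405)
slide [0.38, 0.46, 6.38] rot [-0.05, -9.69, 0.04] dist mm 160.1 deg 48.5
slide [0.36, 0.86, 6.39] rot [-0.04, -15.41, 0.06] dist mm 161.4 deg 77.1
```

View pics/w38.png

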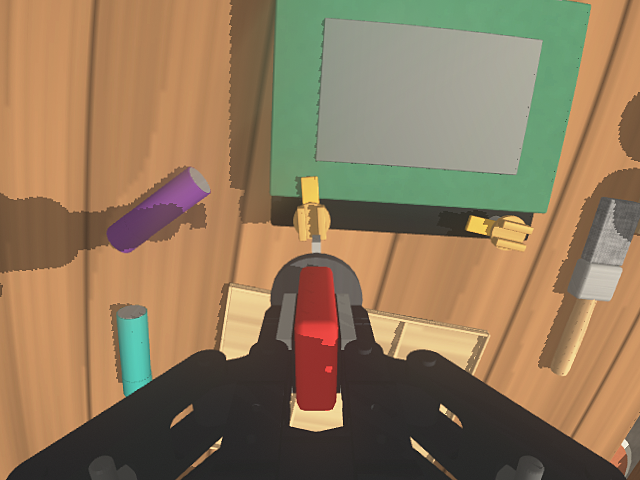

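```bash
python3 -m pendant '[{"slide":[0.05,0,0.9],"delta_rot":[0,-1.5,0]},{"slide":[0.1,0,1.8],"delta_rot":[0,-3,0]},{"slide":[0.2,0,2.7],"delta_rot":[0,-4.5,0]},{"slide":[0.2,0.1,3.6],"delta_rot":[0,-6,0]},{"slide":[0.3,0.2,4.5],"delta_rot":[0,-7.5,0]},{"slide":[0.3,0.4,5.4],"delta_rot":[0,-9,0]},{"slide":[0.36,0.6,6.2],"delta_rot":[0,-10.5,0]},{"slide":[0.36,0.8,6.39],"delta_rot":[0,-12,0]}]'; python3 - <<'E'
from h import *
rows(*keyat(S[1],88.6,.11))
E
```

```text
clock: 42.4
tool_pos: [0.6377, 0.0322, 0.2498]
orientation: [-1.556, 0.248, -0.249]
ft_force: [-0.6, 0.4, -1.8]
width: 0.0132
slide [-0.0, -0.12, -0.01] rot [-0.01, -3.35, 0.0] dist mm 3.0 deg 16.7
```

```bash
python3 -m pendant '[{"slide":[0,-0.1,0],"delta_rot":[0,-1.5,0]},{"slide":[0,-0.1,0],"delta_rot":[0,-3,0]},{"slide":[0,-0.1,0],"delta_rot":[0,-3.35,0]},{"slide":[0,-0.1,0],"delta_rot":[0,-3.35,0]}]'; python3 - <<'E'
from h import *
rows(*keyat(S[1],88.6,.11));rows(*keyat(S[1],88.6,.0655))
c=cap('wrist')
z=cv2.resize(c['image'][170:280,270:370],None,fx=6,fy=5.4,interpolation=cv2.INTER_NEAREST);cv2.imwrite('pics/w39z.png',z[:,:,::-1])
h=c.copy();T=np.array(c['T_tool_cam']);T[:3,3]=[-.0801,-.0699,0];h['W']=T;P=cloud(h)
q=P[170:262,290:350].reshape(-1,3);b=q[(q[:,1]>.174)&(q[:,1]<.188)];print(len(b),b.min(0),b.max(0),np.median(b[:,1]))
for zc in np.arange(-.014,.015,.001): print(round(zc,4),((b[:,2]>=zc)&(b[:,2]<zc+.001)).sum(),end=' | ')
q=P[225:262,300:335].reshape(-1,3);k=q[(q[:,1]>.12)&(q[:,1]<.15)];print('\nblade',k.min(0),k.max(0),k.mean(0))
E
```

```text
clock: 42.8
tool_pos: [0.6362, 0.0321, 0.2526]
orientation: [-1.57, 0.024, -0.023]
ft_force: [-0.2, 0.3, -1.0]
width: 0.0135
slide [0.06, -0.01, -0.0] rot [-0.01, -0.07, -0.01] dist mm 1.4 deg 0.3
slide [0.06, 1.77, -0.0] rot [-0.01, -0.07, -0.01] dist mm 44.3 deg 0.3
764 [-0.01373961  0.17784882 -0.01458636] [0.0137264  0.18799165 0.01367562] 0.1798857686662612
-0.014 7 | -0.013 4 | -0.012 2 | -0.011 42 | -0.01 66 | -0.009 38 | -0.008 72 | -0.007 39 | -0.006 63 | -0.005 24 | -0.004 3 | -0.003 6 | -0.002 5 | -0.001 10 | -0.0 2 | 0.001 2 | 0.002 8 | 0.003 11 | 0.004 72 | 0.005 37 | 0.006 64 | 0.007 47 | 0.008 48 | 0.009 64 | 0.01 7 | 0.011 10 | 0.012 7 | 0.013 3 | 0.014 0 | 
blade [-0.0138959   0.12645965 -0.00243179] [-0.00698448  0.14269994  0.00220267] [-0.01133504  0.13131526 -0.00020913]
```

View pics/w39z.png

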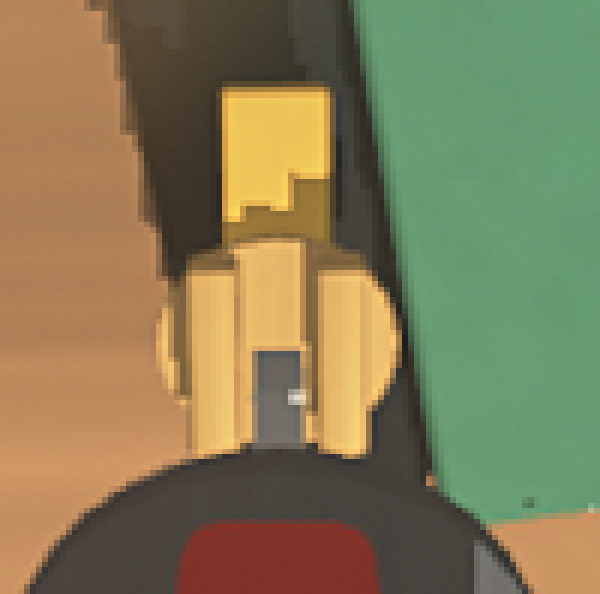

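```bash
python3 -m pendant '[{"slide":[0.06,0.4,0],"delta_rot":[0,0,0]},{"slide":[0.06,0.9,0],"delta_rot":[0,0,0]},{"slide":[0.06,1.2,0],"delta_rot":[0,0,0]},{"slide":[0.06,1.4,0],"delta_rot":[0,0,0]},{"slide":[0.06,1.6,0],"delta_rot":[0,0,0]},{"slide":[0.06,1.75,0],"delta_rot":[0,0,0]},{"slide":[0.06,1.75,0],"delta_rot":[0,0,0]},{"slide":[0.06,1.75,0],"delta_rot":[0,0,0]}]'; python3 - <<'E'
from h import *
print(robot.state()['moment'])
for a in (88,79,71,63,55,47,39,31,23,15,7,5): print(a,end=' ');rows(*keyat(S[1],a,.0655))
E
```

```text
clock: 43.65
tool_pos: [0.6383, 0.032, 0.2103]
orientation: [-1.571, 0.022, -0.025]
ft_force: [0.0, -0.5, -0.8]
width: 0.0133
[-0.00277822  0.0447132  -0.01130195]
88 slide [-0.03, 0.08, 0.0] rot [-0.0, 0.06, 0.02] dist mm 2.1 deg 0.3
79 slide [-0.03, 0.08, -0.01] rot [-0.0, 1.86, 0.02] dist mm 2.2 deg 9.3
71 slide [-0.03, 0.08, -0.02] rot [-0.0, 3.46, 0.02] dist mm 2.2 deg 17.3
63 slide [-0.04, 0.08, -0.02] rot [-0.01, 5.06, 0.02] dist mm 2.3 deg 25.3
55 slide [-0.04, 0.08, -0.03] rot [-0.01, 6.66, 0.02] dist mm 2.4 deg 33.3
47 slide [-0.05, 0.08, -0.04] rot [-0.01, 8.26, 0.02] dist mm 2.5 deg 41.3
39 slide [-0.05, 0.08, -0.04] rot [-0.01, 9.86, 0.02] dist mm 2.6 deg 49.3
31 slide [-0.06, 0.08, -0.05] rot [-0.01, 11.46, 0.02] dist mm 2.7 deg 57.3
23 slide [-0.07, 0.08, -0.05] rot [-0.01, 13.06, 0.01] dist mm 2.9 deg 65.3
15 slide [-0.07, 0.08, -0.06] rot [-0.01, 14.66, 0.01] dist mm 3.0 deg 73.3
7 slide [-0.08, 0.08, -0.06] rot [-0.01, 16.26, 0.01] dist mm 3.2 deg 81.3
5 slide [-0.08, 0.08, -0.06] rot [-0.01, 16.66, 0.01] dist mm 3.2 deg 83.3
```

```bash
python3 -m pendant '[{"slide":[-0.03,0.08,0],"delta_rot":[0,0,0]},{"slide":[-0.03,0.08,-0.01],"delta_rot":[0,1.5,0]},{"slide":[-0.03,0.08,-0.01],"delta_rot":[0,3,0]},{"slide":[-0.04,0.08,-0.02],"delta_rot":[0,4.5,0]},{"slide":[-0.04,0.08,-0.03],"delta_rot":[0,6,0]},{"slide":[-0.05,0.08,-0.04],"delta_rot":[0,7.5,0]},{"slide":[-0.05,0.08,-0.04],"delta_rot":[0,9,0]},{"slide":[-0.05,0.08,-0.04],"delta_rot":[0,9,0]}]'; python3 - <<'E'
from h import *
for a in (39,31,23,15,7,5): print(a,end=' ');rows(*keyat(S[1],a,.0655))
print(robot.state()['moment'])
E
python3 -m pendant '[{"slide":[-0.01,0,0],"delta_rot":[0,1.5,0]},{"slide":[-0.01,0,0],"delta_rot":[0,3,0]},{"slide":[-0.02,0,-0.02],"delta_rot":[0,4.5,0]},{"slide":[-0.02,0,-0.03],"delta_rot":[0,5.7,0]},{"slide":[-0.02,0,-0.03],"delta_rot":[0,5.7,0]}]'; python3 - <<'E'
from h import *
for a in (15,7,5): print(a,end=' ');rows(*keyat(S[1],a,.0655))
print(robot.state()['moment'])
c=cap('wrist');save(c,'w40.png')
E
```

```text
clock: 44.45
tool_pos: [0.637, 0.0312, 0.2081]
orientation: [-1.474, 0.636, -0.638]
ft_force: [-0.2, 1.4, -2.1]
width: 0.0134
39 slide [0.01, -0.01, -0.0] rot [-0.02, 0.86, 0.01] dist mm 0.3 deg 4.3
31 slide [0.01, -0.01, -0.01] rot [-0.02, 2.46, 0.01] dist mm 0.4 deg 12.3
23 slide [0.01, -0.01, -0.02] rot [-0.02, 4.06, 0.01] dist mm 0.5 deg 20.3
15 slide [0.0, -0.01, -0.03] rot [-0.02, 5.66, 0.0] dist mm 0.7 deg 28.3
7 slide [-0.0, -0.01, -0.03] rot [-0.02, 7.26, 0.0] dist mm 0.9 deg 36.3
5 slide [-0.0, -0.01, -0.04] rot [-0.02, 7.66, 0.0] dist mm 0.9 deg 38.3
[ 0.14377412 -0.1002238   0.06403522]
clock: 44.95
tool_pos: [0.6362, 0.0309, 0.2082]
orientation: [-1.32, 1.014, -1.016]
ft_force: [1.5, 1.4, -2.2]
width: 0.0134
15 slide [0.01, -0.0, 0.01] rot [-0.02, -0.01, 0.0] dist mm 0.4 deg 0.1
7 slide [0.01, -0.0, -0.0] rot [-0.02, 1.59, 0.0] dist mm 0.3 deg 7.9
5 slide [0.01, -0.0, -0.0] rot [-0.02, 1.99, 0.0] dist mm 0.3 deg 9.9
[ 0.1218797  -0.29725179 -0.01692448]
```

View pics/w40.png

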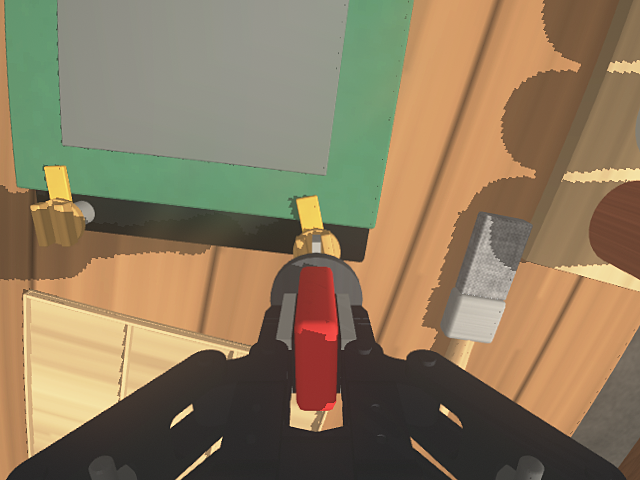

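```bash
python3 -m pendant '[{"slide":[0,0,0],"delta_rot":[0,0.9,0]},{"slide":[0,0,0],"delta_rot":[0,1.6,0]},{"slide":[0,0,0],"delta_rot":[0,2.2,0]},{"slide":[0,0,0],"delta_rot":[0,2.4,0]},{"slide":[0,0,0],"delta_rot":[0,2.4,0]}]'; python3 - <<'E'
from h import *
rows(*keyat(S[1],5,.0655))
print(robot.state()['moment'])
E
python3 -m pendant '[{"slide":[0,0,0],"delta_rot":[0,-1.5,0]},{"slide":[0,0,0],"delta_rot":[0,-1.9,0]},{"slide":[0,-0.5,0],"delta_rot":[0,-1.9,0]},{"slide":[0,-1,0],"delta_rot":[0,-1.9,0]},{"slide":[0.5,-2,-1],"delta_rot":[0,-1.9,0]},{"slide":[1.5,-3,-2],"delta_rot":[0,-1.9,0]},{"slide":[2.5,-3.2,-3],"delta_rot":[0,-1.9,0]},{"slide":[2.5,-3.2,-3],"delta_rot":[0,-1.9,0]}]'; python3 - <<'E'
from h import *
c=cap('wrist');save(c,'w41.png');np.save('/tmp/w41.npy',c,allow_pickle=True)
h=c.copy();Tn=np.array(c['T_tool_cam']);Tn[:3,3]=[-.0801,-.0699,0]
r,p=tool();M=np.eye(4);M[:3,:3]=r.as_matrix();M[:3,3]=p;h['W']=M@Tn
print(slotfit(h,-.079),slotfit(h,.0805)); P=cloud(h)
E
```

```text
clock: 45.5
tool_pos: [0.6361, 0.0309, 0.2082]
orientation: [-1.232, 1.17, -1.172]
ft_force: [0.7, 0.3, -2.2]
width: 0.0136
slide [0.01, -0.0, 0.0] rot [-0.02, -0.42, -0.0] dist mm 0.3 deg 2.1
[ 0.1564588  -0.22979275  0.13182441]
clock: 46.3
tool_pos: [0.5631, -0.0375, 0.2913]
orientation: [-1.3, 1.048, -1.056]
ft_force: [0.5, 0.5, -1.3]
width: 0.0133
(np.float64(0.008831720846931351), np.float64(-83.0), array([0.63647751, 0.03349631]), np.float64(0.025373356927957773), 556) (np.float64(0.007888021599343792), np.float64(-82.0), array([0.47868741, 0.01172779]), np.float64(0.026172412397101497), 573)
```

View pics/w41.png

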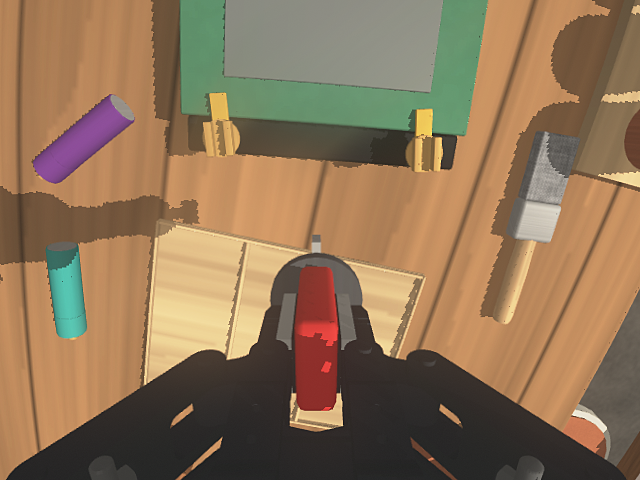

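```bash
python3 - <<'E'
from h import *
z=tool()[0].as_matrix()[:,2];print(np.degrees(np.arctan2(z[1],z[0])))
rows(*keyat(np.array([.4441,-.3929]),15,.13))
E
```

```text
12.144022692207258
slide [12.99, 0.7, -7.68] rot [-0.04, -0.57, 0.02] dist mm 377.7 deg 2.9
```

```bash
python3 -m pendant '[{"slide":[1.6,0,-1],"delta_rot":[0,-0.5,0]},{"slide":[3.3,0,-2],"delta_rot":[0,-0.5,0]},{"slide":[5,0,-3],"delta_rot":[0,-0.5,0]},{"slide":[6.7,0,-4],"delta_rot":[0,-0.5,0]},{"slide":[8.4,0.2,-5],"delta_rot":[0,-0.5,0]},{"slide":[10.1,0.4,-6],"delta_rot":[0,-0.5,0]},{"slide":[11.8,0.7,-7],"delta_rot":[0,-0.5,0]},{"slide":[13,0.7,-7.7],"delta_rot":[0,-0.5,0]}]'; python3 -m pendant '[{"slide":[0,0,0],"delta_rot":[0,0,0]},{"slide":[0,0,0],"delta_rot":[0,0,0]},{"slide":[0,0,0],"delta_rot":[0,0,0]}]'; python3 - <<'E'
from h import *
rows(*keyat(np.array([.4441,-.3929]),15,.13));rows(*keyat(np.array([.4441,-.3929]),15,.08))
c=cap('wrist');save(c,'w42.png');np.save('/tmp/w42.npy',c,allow_pickle=True)
h=c.copy();Tn=np.array(c['T_tool_cam']);print(Tn[:3,3]);Tn[:3,3]=[-.0801,-.0699,0]
r,p=tool();M=np.eye(4);M[:3,:3]=r.as_matrix();M[:3,3]=p;h['W']=M@Tn
P=cloud(h);q=P.reshape(-1,3);q=q[(q[:,2]>.055)&(q[:,2]<.0645)&(np.hypot(q[:,0]-.444,q[:,1]+.393)<.06)]
print(cv2.minAreaRect((q[:,:2]*1000).astype(np.float32)),np.median(q[:,2]))
E
```

```text
clock: 47.15
tool_pos: [0.4442, -0.3958, 0.2696]
orientation: [-1.319, 1.018, -1.017]
ft_force: [1.0, 0.2, -0.6]
width: 0.0134
clock: 47.45
tool_pos: [0.4458, -0.3927, 0.2704]
orientation: [-1.32, 1.015, -1.016]
ft_force: [0.1, 0.2, -1.5]
width: 0.0134
slide [0.05, -0.1, -0.07] rot [-0.01, -0.03, -0.0] dist mm 3.2 deg 0.2
slide [0.05, 1.9, -0.07] rot [-0.01, -0.03, -0.0] dist mm 47.6 deg 0.2
[-0.07875732 -0.06993205  0.00028807]
((443.7692565917969, -392.6484680175781), (75.66284942626953, 75.32542419433594), 80.87098693847656) 0.06002252661400198
```

View pics/w42.png

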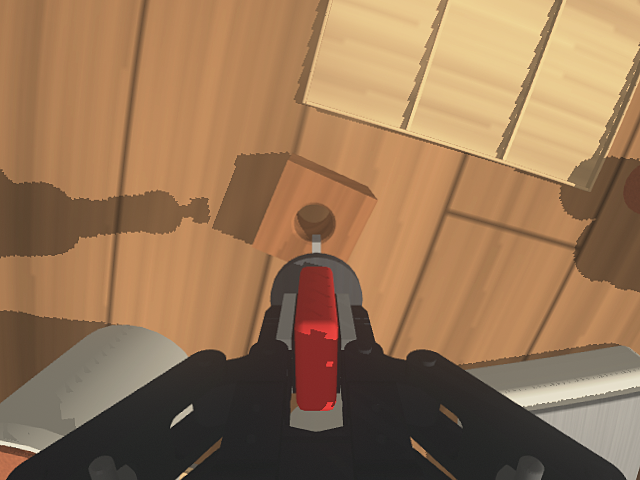

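```bash
python3 -m pendant '[{"slide":[0.05,0.8,-0.07],"delta_rot":[0,0,0]},{"slide":[0.05,1.6,-0.07],"delta_rot":[0,0,0]},{"slide":[0.05,2.1,-0.07],"delta_rot":[0,0,0]},{"slide":[0.05,2.1,-0.07],"delta_rot":[0,0,0]},{"slide":[0.05,2.1,-0.07],"delta_rot":[0,0,0]}]'; python3 - <<'E'
from h import *
rows(*keyat(np.array([.4439,-.3927]),15,.055));rows(*keyat(np.array([.4439,-.3927]),15,.0065))
E
```

```text
clock: 48.0
tool_pos: [0.4442, -0.395, 0.2182]
orientation: [-1.32, 1.015, -1.017]
ft_force: [0.1, 0.1, -1.0]
width: 0.0131
slide [-0.03, 0.82, 0.01] rot [-0.01, -0.03, 0.01] dist mm 20.4 deg 0.2
slide [-0.03, 2.76, 0.01] rot [-0.01, -0.03, 0.01] dist mm 68.9 deg 0.2
```

```bash
python3 -m pendant '[{"slide":[-0.03,0.3,0.01],"delta_rot":[0,0,0]},{"slide":[-0.03,0.6,0.01],"delta_rot":[0,0,0]},{"slide":[-0.03,0.9,0.01],"delta_rot":[0,0,0]},{"slide":[-0.03,1.2,0.01],"delta_rot":[0,0,0]},{"slide":[-0.03,1.2,0.01],"delta_rot":[0,0,0]}]'; python3 - <<'E'
from h import *
rows(*keyat(np.array([.4439,-.3927]),15,.0065))
E
```

```text
clock: 48.5
tool_pos: [0.4433, -0.3939, 0.186]
orientation: [-1.319, 1.019, -1.015]
ft_force: [-0.7, -0.8, -3.1]
width: 0.0136
slide [0.02, 1.47, 0.04] rot [0.0, -0.05, -0.03] dist mm 36.7 deg 0.3
```

```bash
python3 -m pendant '[{"slide":[0,0.5,0],"delta_rot":[0,0,0]},{"slide":[0,0.9,0],"delta_rot":[0,0,0]},{"slide":[0,1.2,0],"delta_rot":[0,0,0]},{"slide":[0,1.42,0],"delta_rot":[0,0,0]},{"slide":[0,1.42,0],"delta_rot":[0,0,0]},{"slide":[0,1.42,0],"delta_rot":[0,0,0]}]'; python3 - <<'E'
from h import *
rows(*keyat(np.array([.4439,-.3927]),15,.0065))
E
```

```text
clock: 49.1
tool_pos: [0.444, -0.3946, 0.1523]
orientation: [-1.319, 1.016, -1.018]
ft_force: [-0.9, -1.0, -1.4]
width: 0.0133
slide [-0.02, 0.12, 0.02] rot [-0.01, -0.04, 0.0] dist mm 3.1 deg 0.2
```

```bash
python3 -m pendant '[{"slide":[-0.02,0.08,0.02],"delta_rot":[0,0,0]},{"slide":[-0.02,0.15,0.02],"delta_rot":[0,0,0]},{"slide":[-0.02,0.15,0.02],"delta_rot":[0,0,0]}]'; python3 -m pendant '[{"slide":[0,0,0],"delta_rot":[0,0,0]},{"slide":[0,0,0],"delta_rot":[0,0,0]},{"slide":[0,0,0],"delta_rot":[0,0,0]},{"slide":[0,0,0],"delta_rot":[0,0,0]}]' 40; python3 -m pendant '[{"slide":[0,-0.8,0],"delta_rot":[0,0,0]},{"slide":[0,-2,0],"delta_rot":[0,0,0]},{"slide":[0,-4,0],"delta_rot":[0,0,0]},{"slide":[0,-6,0],"delta_rot":[0,0,0]},{"slide":[0,-6.4,0],"delta_rot":[0,0,0]},{"slide":[0,-6.4,0],"delta_rot":[0,0,0]}]'; python3 - <<'E'
from h import *
c=cap('wrist');save(c,'w43.png');np.save('/tmp/w43.npy',c,allow_pickle=True)
s=cap('scene');save(s,'s43.png');t=cap('top');save(t,'t43.png')
h=c.copy();Tn=np.array(c['T_tool_cam']);Tn[:3,3]=[-.0801,-.0699,0]
r,p=tool();M=np.eye(4);M[:3,:3]=r.as_matrix();M[:3,3]=p;h['W']=M@Tn
P=cloud(h);q=P.reshape(-1,3);q=q[(np.hypot(q[:,0]-.444,q[:,1]+.393)<.05)]
a=q[(q[:,2]>.108)];print('handle top',cv2.minAreaRect((a[:,:2]*1000).astype(np.float32)),np.median(a[:,2]),a[:,2].max())
a=q[(q[:,2]>.0635)&(q[:,2]<.071)];print('collar',cv2.minEnclosingCircle((a[:,:2]*1000).astype(np.float32)),np.median(a[:,2]))
E
```

```text
clock: 49.4
tool_pos: [0.4442, -0.3939, 0.1485]
orientation: [-1.319, 1.016, -1.018]
ft_force: [-0.2, -0.6, -1.5]
width: 0.0128
clock: 49.8
tool_pos: [0.4443, -0.3941, 0.1487]
orientation: [-1.32, 1.016, -1.018]
ft_force: [-0.7, 0.0, -0.2]
width: 0.0401
clock: 50.4
tool_pos: [0.4447, -0.3948, 0.3117]
orientation: [-1.321, 1.012, -1.023]
ft_force: [1.4, -0.4, -0.3]
width: 0.04
handle top ((443.0354309082031, -389.14556884765625), (99.95307922363281, 35.163265228271484), 13.813392639160156) 0.30309960737028974 0.32960501023132627
collar ((436.804443359375, -374.6412353515625), 6.75078821182251) 0.0676544098869799
```

View pics/w43.png

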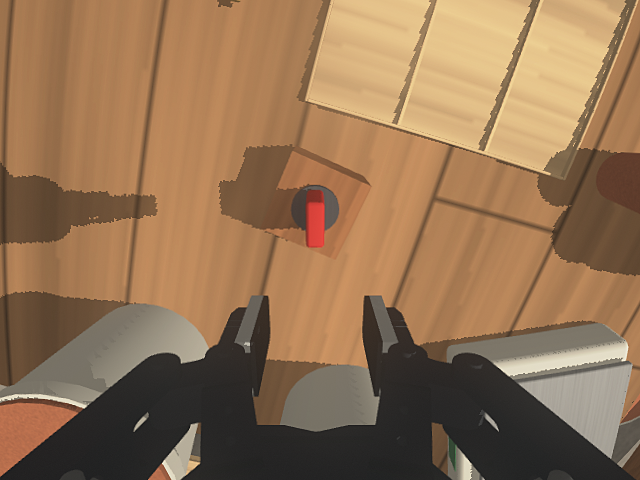

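View pics/s43.png

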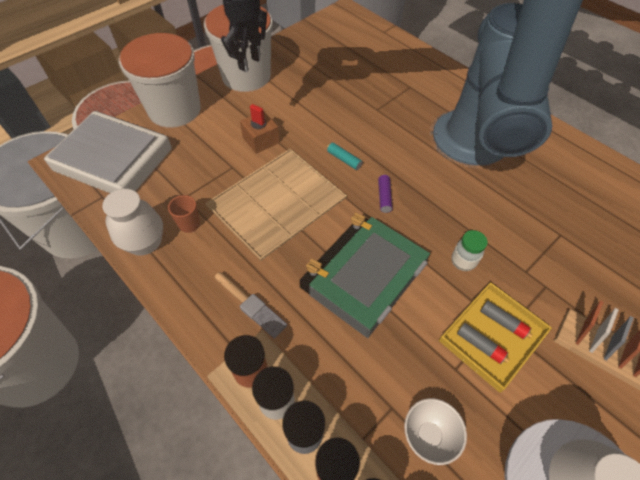

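View pics/t43.png

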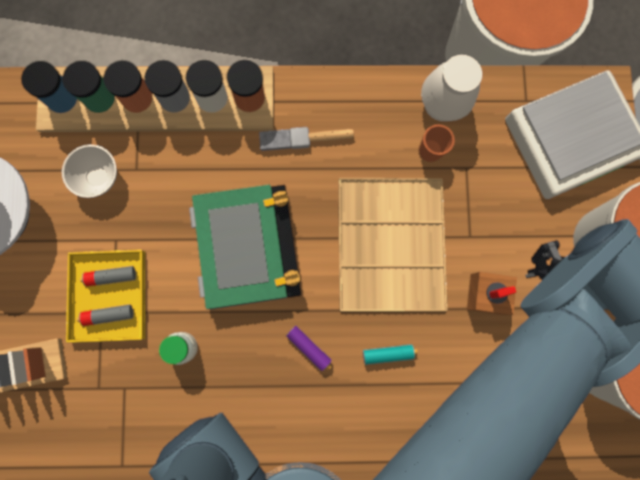

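```bash
python3 - <<'E'
from h import *
c=np.load('/tmp/w43.npy',allow_pickle=True).item();P=cloud(c)
m=np.zeros(P.shape[:2],bool);m[170:255,280:350]=1;q=P[m]
a=q[(q[:,2]>.108)&(q[:,2]<.125)];print('handle',len(a),cv2.minAreaRect((a[:,:2]*1000).astype(np.float32)),np.median(a[:,2]))
a=q[(q[:,2]>.0635)&(q[:,2]<.071)];print('collar',cv2.minEnclosingCircle((a[:,:2]*1000).astype(np.float32)),np.median(a[:,2]))
E
```

```text
handle 869 ((444.0060119628906, -393.81463623046875), (13.544149398803711, 35.666744232177734), 15.130118370056152) 0.11570022599036217
collar ((444.31561279296875, -394.20379638671875), 21.087650299072266) 0.06609029969614258
```

Handle top is at 0.1157 m and collar top at 0.0661 m, the same as before the key was lifted. The handle and collar centres agree within 0.5 mm, so the key is upright on its stand. Handing in.

```bash
python3 - <<'E'
from h import *
print(robot.hand_in()); print(robot.state()['clock'])
E
```

```text
the job is handed in; nothing more can be done
None
the job is handed in; nothing more can be done
```

The job is done and handed in at about 50 s of the 210 s allowed; no verdict is reported at hand-in.

- **Worn cells:** both were moved into the yellow tray, where they lie side by side.
- **Fresh cells:** only two were present. They went flat end first into bays 3 and 1, nubs under the lips. Depth readings with the lid still open put them at the right length, height and angle. I could not look at them again once the lid was shut.
- **Lid:** pushed over and pressed down; its top face reads flat at about 54.5 mm, so it is shut.
- **Lock screws:** each was turned with the key until the resisting torque rose. The slots measure about 82 and 83 degrees clockwise (1.43 to 1.45 rad, with the stop at 1.45). I saw no sign of the fingers touching them.
- **Key:** back upright in its stand, collar at the same height as at the start and within about 1 mm of the stand's centre.
- **Bystanders:** in the last views the cup, jar and brush look where they started; I did not measure them.

One disagreement: the wrist camera's reported position was off by about 1.4 mm sideways in every picture. I corrected for it before fitting the key into the slots and the stand, and no other check failed.

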